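# Switch off, load and restart the dry-block warmer and book it in with the scanner

### The arm

A 6-joint arm with a two-finger parallel gripper is mounted at the origin on the work surface. World frame = base frame: x ahead of the robot, y to its left, z up, the work surface at z = 0. Lengths are in mm, angles in rad, forces in N, time in s.
With the tool pointing down it reaches from about 275 to 750 mm from the base axis. Payload 10.2 kg.
Tool frame: the origin (TCP) lies between the finger pads; the fingertips stand 25 mm ahead of it and the grasp point (between the pads) lies 6 mm ahead of it; z points along the fingers, y is the line along which they close (so a half turn about z gives the same grasp; the last joint's range is limited). The gripper opens to 85 mm and grips with 20 to 120 N. Pads are 22 mm wide; open, the fingers measure 114 mm over their backs; the gripper's body (76 mm by 85 mm) begins 54 mm behind the grasp point. The pads swing forward as they close: fully open they stand 13 mm farther back than shut.
Start: joints at [1.015, 0.313, 1.498, -0, 1.331, -0.223], TCP at [171.526, 496.196, 256.294] pointing down, gripper open.
Joint ranges: [-2.94, 2.94], [-0.97, 2.17], [0.19, 2.56], [-1.23, 4.37], [0.02, 3.11], [-2.88, 2.88]. Speed limits (rad/s): [2.39, 2.39, 3.01, 3.14, 3.14, 3.14].

### API

Orientations are given as a unit quaternion [w, x, y, z].
In Python, from rig import ctrl, eyes, finish_job gives the robot as it stands.
- The arm moves only by the tool step_arm, never from a script. Its argument "increments" is a list of rows, each an object of numbers: "dx", "dy", "dz": the shift along the tool's x, y, z in units of 25 mm (1.0 is 25 mm); "wx", "wy", "wz": the turn, a rotation vector about the tool's x, y, z in units of 6 degrees (1.0 is 6 degrees). A call has 1 to 5 rows; each row shifts and turns the commanded pose from where the row before left it, along the tool's axes as they then stand; what a row does not reach is not made up. A row lasts 1/10 s, in which the tool goes at most 50 mm and 8.59 degrees, less where a joint would pass 70% of its speed; a pose out of reach is approached as far as the arm can. A call is refused whole if a number of a shift passes 1 or a number of a turn 1, either way. A call with a gripper value outside its range is refused whole. "fingers" is the finger opening in mm, from 0 to 85.4, set as the call begins (left out, the last holds). The fingers move at their own pace and stop on an object; "squeeze" is the grip in N (left out, the last holds). Time passes only in rows, so rows that do not move let the fingers close. It gives the time, the measured TCP pose, the force, the opening and the grip force at its end, in the units of the state.
- ctrl.sense(): the state, without advancing time (a new reading comes with each control period).
- eyes.capture(name): name is "scene" or "side" or "wrist"; returns a dict with "frame" (480x640x3 uint8, blue, green, red), "fx", "fy", "cx", "cy" (pixels), "k1" (the pictures are not rectified: a ray, as slopes to the right and down, at radius r is drawn at 1 + k1 r^2 times it, then the intrinsics apply), "R" (3x3) and "t" (3): a world point X has camera coordinates R X + t; the wrist camera has in their place "tool_from_camera" (4x4, takes a point from camera to tool coordinates, whose origin is the TCP and whose axes are the flange's). Camera axes: x right, y down, z forward; pixel columns grow to the right and rows downward; lengths in mm; the calibration is good to about 2 mm. A picture is of the moment at which its call begins: read the wrist's pose just before it. There is no depth.
- finish_job(): hands the job in; it is judged then, once.
Trained networks look in the newest picture that a camera, given by its name, has taken for a name from the list of things; names that differ only in an ending like _2 or _b are one class to them, and where a whole thing is asked for, a point or a joint stands for the part that bears it (a point fixed in the world has none). Each returns a list of dicts, best first, with "p" (0 to 1); they miss things now and then, are a little off and sometimes report something else, mostly with a low value. They report only what shows in the picture. A call takes as long as a camera call. They do not tell look-alikes from the thing itself.
- eyes.cut_out(camera, label): "mask" (480x640 bool, what is visible of it).
- eyes.landmark_of(camera, label): "point" ([x, y, z] in mm, in the coordinates of the camera as it stood for that picture, good to about 4 mm: a listed point, or the origin of a listed thing).
The state is a dict: "time_s": time; "joints": joint angles; "dq": joint speeds; "tau": joint torques, N m; "eef_pos": TCP position; "ee_rot": TCP orientation; "force": force on the tool from outside, world axes, zero at the start; "wrist_torque": the same for the moment, N m; "grip_width": opening from 0.0 (shut) to 1.0 (fully open); "grip_force": force on a finger pad.
Only numpy, scipy, OpenCV 4.12 (cv2) and the standard library are available. Lean on these libraries where they do the work, as an engineer would, in place of code of your own. Each camera call takes 0.05 s, during which the arm holds its last target. There are 200 camera calls.

### The job

The dry-block warmer is still on: pull its switch lever fully over to off (towards the robot), and with it off set every sample pot from the bench upright into a pocket, one to a pocket, then push the lever fully back to on. Then pick up the wand scanner and read the warmer's barcode label, and after that the label on the card stand: each time aim the window squarely at the middle of the label from about 7 cm and hold steady for 2 seconds. Lay the scanner back flat in the middle of its rubber mat, let go, and leave the dishes, sprayer and beaker undisturbed.

Things in the scene. Friction and masses are not known exactly. Their poses are not given: they have to be found in the camera images.
- pot0: Loose squat sample pot, clear plastic with a white screw cap; a plain cylinder 40 mm across and 36 mm tall, 60 g. Origin at the centre of its underside, z up through the cap. Three or four of the four pots are present (None if absent); they start standing on the paper mat.
- pot1: Loose squat sample pot, clear plastic with a white screw cap; a plain cylinder 40 mm across and 36 mm tall, 60 g. Origin at the centre of its underside, z up through the cap. Three or four of the four pots are present (None if absent); they start standing on the paper mat.
- pot2: Loose squat sample pot, clear plastic with a white screw cap; a plain cylinder 40 mm across and 36 mm tall, 60 g. Origin at the centre of its underside, z up through the cap. Three or four of the four pots are present (None if absent); they start standing on the paper mat.
- pot3: Loose squat sample pot, clear plastic with a white screw cap; a plain cylinder 40 mm across and 36 mm tall, 60 g. Origin at the centre of its underside, z up through the cap. Three or four of the four pots are present (None if absent); they start standing on the paper mat.
- warmer: Fixed dry-block warmer: aluminium block 160 x 160 mm, 60 mm high, with 2 x 2 pockets. Origin on the bench under its centre; x to its back, y to its left, z up. A white panel 60 x 160 mm slopes down from the front (-x) top edge, 35 deg from level, the label in its middle. At the left (+y) a white housing 160 x 70 mm, 50 mm high, carries the switch.
- pocket0 (a point): Centre of the floor of a pocket: round, 46 mm across, 18 mm deep, its floor 42 mm above the bench. Pockets are 74 mm apart, centre to centre; a seated pot stands 18 mm proud of the block.
- pocket1 (a point): Centre of the floor of a pocket: round, 46 mm across, 18 mm deep, its floor 42 mm above the bench. Pockets are 74 mm apart, centre to centre; a seated pot stands 18 mm proud of the block.
- pocket2 (a point): Centre of the floor of a pocket: round, 46 mm across, 18 mm deep, its floor 42 mm above the bench. Pockets are 74 mm apart, centre to centre; a seated pot stands 18 mm proud of the block.
- pocket3 (a point): Centre of the floor of a pocket: round, 46 mm across, 18 mm deep, its floor 42 mm above the bench. Pockets are 74 mm apart, centre to centre; a seated pot stands 18 mm proud of the block.
- switch (a joint): Switch lever angle in rad: 0 = off, leaning towards the robot (-x of the warmer); 1.0 = on, leaning away. It starts on. It swings about an axis along the warmer's y and stays where it is left.
- switch_tip (a point): Centre of the black ball (26 mm across) at the end of the switch lever, a steel rod 10 mm thick. The hinge lies 60 mm from this point, at (0, 118, 72) mm in the warmer frame, over a grey block 70 x 50 mm whose top is 75 mm above the bench; at 0 the lever leans 0.5 rad from upright.
- warmer_label (a point): Middle of the barcode label (54 x 34 mm, white with black bars) on the warmer's sloping front panel, 43 mm above the bench. The point's x axis points straight out of the label: towards the warmer's front and 55 deg upward; y runs along the label's long side, level.
- card: Fixed card stand: grey foot 100 x 100 x 10 mm with a panel 100 mm wide and 95 mm long, tilted 55 deg from level, its top edge 90 mm above the bench, facing the stand's -x and up. Origin on the bench; x points to its back.
- card_label (a point): Middle of the barcode label (54 x 34 mm) on the card stand, 52 mm above the bench. The point's x axis points straight out of the label: towards the stand's front and 35 deg upward; y runs along the label's long side, level.
- scanner: Loose grey wand scanner, 150 g. Handle: a bar 30 mm wide and high, along x from -90 to +40 mm, underside at z = 0. Origin on the underside near the centre of mass: grip across the handle there. At the +x end a wedge head (44 mm wide, top at 57 mm, reaching to x = 80 mm) with a dark red window looking forward and 45 deg down. Starts lying on the blue-grey mat. None while held.
- scanner_eye (a point): Centre of the scanner's window, at (72.5, 0, 14.5) mm in the scanner's frame. The point's x axis is the line of sight: in the scanner's frame forward (+x) and 45 deg down; y is the scanner's y.
- scanner_mat: Fixed blue-grey rubber mat, 210 x 150 x 3 mm, where the scanner belongs; origin at the centre of its underside. The scanner's origin must end near the mat's middle.
- pot_mat: Fixed white paper bench mat, 170 x 190 x 3 mm, on which the pots start; origin at the centre of its underside.
- dishes: Bystander: stack of four petri dishes, 90 mm across, 59 mm tall. Origin at the centre of its underside.
- sprayer: Bystander: white spray bottle with a red head, 76 mm across, 185 mm tall. Origin at the centre of its underside.
- beaker: Bystander: glass beaker, 70 mm across, 80 mm tall. Origin at the centre of its underside.
Not all that is in view belongs to the job. What is shaped like the pot0 but pink or purple is not meant.

How it is judged (in metres and radians):
On the way, in this order (a step that is already met when the one before it is completed fails the run):
1. the switch is pulled over to off (value of joint switch below 0.15 rad), for 0.2 s.
2. every pot stands in a pocket, let go, with the switch still off (((horizontal distance between pot0 and pocket0 below 0.008 m and distance between pot0 and pocket0 below 0.01 m) or (horizontal distance between pot0 and pocket1 below 0.008 m and distance between pot0 and pocket1 below 0.01 m) or (horizontal distance between pot0 and pocket2 below 0.008 m and distance between pot0 and pocket2 below 0.01 m) or (horizontal distance between pot0 and pocket3 below 0.008 m and distance between pot0 and pocket3 below 0.01 m)) and angle between each of pot0, pot1, pot2, pot3's own z axis and vertical below 0.15 rad and linear speed of each of pot0, pot1, pot2, pot3 below 0.03 m/s and contact force between each of pot0, pot1, pot2, pot3 and the fingers below 0.1 N and ((horizontal distance between pot1 and pocket0 below 0.008 m and distance between pot1 and pocket0 below 0.01 m) or (horizontal distance between pot1 and pocket1 below 0.008 m and distance between pot1 and pocket1 below 0.01 m) or (horizontal distance between pot1 and pocket2 below 0.008 m and distance between pot1 and pocket2 below 0.01 m) or (horizontal distance between pot1 and pocket3 below 0.008 m and distance between pot1 and pocket3 below 0.01 m)) and ((horizontal distance between pot2 and pocket0 below 0.008 m and distance between pot2 and pocket0 below 0.01 m) or (horizontal distance between pot2 and pocket1 below 0.008 m and distance between pot2 and pocket1 below 0.01 m) or (horizontal distance between pot2 and pocket2 below 0.008 m and distance between pot2 and pocket2 below 0.01 m) or (horizontal distance between pot2 and pocket3 below 0.008 m and distance between pot2 and pocket3 below 0.01 m)) and ((horizontal distance between pot3 and pocket0 below 0.008 m and distance between pot3 and pocket0 below 0.01 m) or (horizontal distance between pot3 and pocket1 below 0.008 m and distance between pot3 and pocket1 below 0.01 m) or (horizontal distance between pot3 and pocket2 below 0.008 m and distance between pot3 and pocket2 below 0.01 m) or (horizontal distance between pot3 and pocket3 below 0.008 m and distance between pot3 and pocket3 below 0.01 m)) and value of joint switch below 0.15 rad), for 0.2 s.
3. the switch is pushed over to on (value of joint switch above 0.85 rad), for 0.2 s.
4. the held scanner reads the warmer's label: 35 to 105 mm off, aimed within 13 mm of its middle and 0.38 rad of square, still for 1 s (x of warmer_label in the frame of scanner_eye between 0.035 and 0.105 m and y of warmer_label in the frame of scanner_eye between -0.013 and 0.013 m and z of warmer_label in the frame of scanner_eye between -0.013 and 0.013 m and angle between the x axis of scanner_eye and the x axis of warmer_label, either way round below 0.38 rad and x of scanner_eye in the frame of warmer_label above 0 m and linear speed of scanner below 0.02 m/s and angular speed of scanner below 0.15 rad/s and contact force between scanner and the fingers above 0.5 N), for 1 s.
5. the held scanner reads the card stand's label in the same way (x of card_label in the frame of scanner_eye between 0.035 and 0.105 m and y of card_label in the frame of scanner_eye between -0.013 and 0.013 m and z of card_label in the frame of scanner_eye between -0.013 and 0.013 m and angle between the x axis of scanner_eye and the x axis of card_label, either way round below 0.38 rad and x of scanner_eye in the frame of card_label above 0 m and linear speed of scanner below 0.02 m/s and angular speed of scanner below 0.15 rad/s and contact force between scanner and the fingers above 0.5 N), for 1 s.
At the end, for the whole second after the job is handed in: Every present pot stands upright on the floor of a pocket, within 8 mm of its centre, at rest; the switch is above 0.85 rad; the scanner lies flat and still on its mat, its origin within 60 mm (mat x) and 50 mm (mat y) of the mat's centre (((horizontal distance between pot0 and pocket0 below 0.008 m and distance between pot0 and pocket0 below 0.01 m) or (horizontal distance between pot0 and pocket1 below 0.008 m and distance between pot0 and pocket1 below 0.01 m) or (horizontal distance between pot0 and pocket2 below 0.008 m and distance between pot0 and pocket2 below 0.01 m) or (horizontal distance between pot0 and pocket3 below 0.008 m and distance between pot0 and pocket3 below 0.01 m)) and angle between each of pot0, pot1, pot2, pot3's own z axis and vertical below 0.15 rad and linear speed of each of pot0, pot1, pot2, pot3 below 0.03 m/s and contact force between each of pot0, pot1, pot2, pot3 and the fingers below 0.1 N and ((horizontal distance between pot1 and pocket0 below 0.008 m and distance between pot1 and pocket0 below 0.01 m) or (horizontal distance between pot1 and pocket1 below 0.008 m and distance between pot1 and pocket1 below 0.01 m) or (horizontal distance between pot1 and pocket2 below 0.008 m and distance between pot1 and pocket2 below 0.01 m) or (horizontal distance between pot1 and pocket3 below 0.008 m and distance between pot1 and pocket3 below 0.01 m)) and ((horizontal distance between pot2 and pocket0 below 0.008 m and distance between pot2 and pocket0 below 0.01 m) or (horizontal distance between pot2 and pocket1 below 0.008 m and distance between pot2 and pocket1 below 0.01 m) or (horizontal distance between pot2 and pocket2 below 0.008 m and distance between pot2 and pocket2 below 0.01 m) or (horizontal distance between pot2 and pocket3 below 0.008 m and distance between pot2 and pocket3 below 0.01 m)) and ((horizontal distance between pot3 and pocket0 below 0.008 m and distance between pot3 and pocket0 below 0.01 m) or (horizontal distance between pot3 and pocket1 below 0.008 m and distance between pot3 and pocket1 below 0.01 m) or (horizontal distance between pot3 and pocket2 below 0.008 m and distance between pot3 and pocket2 below 0.01 m) or (horizontal distance between pot3 and pocket3 below 0.008 m and distance between pot3 and pocket3 below 0.01 m)) and value of joint switch above 0.85 rad and x of scanner in the frame of scanner_mat between -0.06 and 0.06 m and y of scanner in the frame of scanner_mat between -0.05 and 0.05 m and height (world z) of scanner below 0.008 m and angle between scanner's own z axis and vertical below 0.1 rad and linear speed of scanner below 0.02 m/s); the robot touches nothing.
It fails at once if the dishes moved more than 4 cm or tipped (distance of dishes from where it was at the start of the episode above 0.04 m or angle between dishes's own z axis and vertical above 0.35 rad).
It fails at once if the sprayer moved more than 4 cm or tipped (distance of sprayer from where it was at the start of the episode above 0.04 m or angle between sprayer's own z axis and vertical above 0.35 rad).
It fails at once if the beaker moved more than 4 cm or tipped (distance of beaker from where it was at the start of the episode above 0.04 m or angle between beaker's own z axis and vertical above 0.35 rad).
Of pot0, pot1, pot2, pot3 only 3 to 4 are there at a start; the rules pass over those that are not, and their reading is None.
At some moment in a run one of pot0, pot1, pot2, pot3, scanner may be knocked a few centimetres aside while the robot is not near it.
It also fails if it takes over 192 s, if anything falls off the work surface, if the arm or the gripper's body presses on something with over 40 N, if the wrist force passes 120 N, or if a joint passes its speed limit or range.

## Working session

There is one attempt and no reset: what is moved stays moved. The work goes in short steps, Python scripts to look and compute and a tool call to move; the robot and the scene stay as the last step left them, time stands still between calls to the robot, and variables do not carry over. Pictures are saved under pics/ and viewed, at most 14 in all, crops included, and the job is handed in when it is done.

Besides the shell and the picture viewer there is one more tool, called after "Request:" by a JSON object that holds its "op" and its "data". step_arm: Moves the arm, as the interface text tells. Its arguments: {"type":"object","properties":{"increments":{"type":"array"},"fingers":{"type":"number"},"squeeze":{"type":"number"}},"required":["increments"]}

```bash
ls; mkdir -p pics; cat > h.py <<'E'
import numpy as np, cv2
from rig import ctrl, eyes, finish_job
from scipy.spatial.transform import Rotation as Ro
def cap(n,save=None):
    s=ctrl.sense(); c=eyes.capture(n)
    if n=='wrist':
        T=np.eye(4); q=s['ee_rot']; T[:3,:3]=Ro.from_quat([q[1],q[2],q[3],q[0]]).as_matrix(); T[:3,3]=s['eef_pos']
        M=T@np.array(c['tool_from_camera'])
    else:
        M=np.eye(4); R=np.array(c['R']); M[:3,:3]=R.T; M[:3,3]=-R.T@np.array(c['t'])
    c['M']=M
    if save: cv2.imwrite('pics/'+save,c['frame'])
    return c
def lm(n,c,label,pmin=0.2):
    return [(round(d['p'],2),np.round((c['M']@np.r_[d['point'],1])[:3],1).tolist()) for d in eyes.landmark_of(n,label) if d['p']>pmin]
def ray(c,u,v):
    K=np.array([[c['fx'],0,c['cx']],[0,c['fy'],c['cy']],[0,0,1]])
    p=cv2.undistortPoints(np.array([[[u,v]]],float),K,np.array([c['k1'],0,0,0]))[0,0]
    # exact same model: drawn = (1+k1 r^2)*ray
    return c['M'][:3,:3]@np.r_[p,1],c['M'][:3,3]
def onz(c,u,v,z):
    d,o=ray(c,u,v); return o+d*(z-o[2])/d[2]
def proj(c,X):
    p=(np.linalg.inv(c['M'])@np.r_[X,1])[:3]; a=p[:2]/p[2]; a=a*(1+c['k1']*(a@a)); return a*[c['fx'],c['fy']]+[c['cx'],c['cy']]
E
cat > a.py <<'E'
from h import *
for n in ['scene','side']:
    c=cap(n,n+'0.png'); print(n,c['M'][:3,3].round())
    for l in ['pot0','warmer','pocket0','switch_tip','warmer_label','card','card_label','scanner','scanner_eye','scanner_mat','pot_mat','dishes','sprayer','beaker']:
        print(l,lm(n,c,l))
E
python3 a.py
```

```text
pics
scene [1155. -383.  766.]
pot0 [(0.85, [404.6, 223.5, 2.8]), (0.82, [407.7, 111.7, 1.1]), (0.74, [486.2, 316.1, -1.8]), (0.58, [416.2, 348.5, 4.3]), (0.52, [281.7, 237.0, -1.7])]
warmer [(0.81, [628.6, -37.2, -1.0]), (0.53, [444.5, -273.4, -3.5])]
pocket0 [(0.9, [587.6, -77.4, 43.6]), (0.82, [601.9, 2.1, 39.7]), (0.7, [657.2, -82.3, 39.3]), (0.64, [668.9, -10.3, 43.4])]
switch_tip [(0.57, [676.6, 71.7, 120.6]), (0.34, [522.1, -315.1, 16.4]), (0.32, [635.9, 266.4, 2.3])]
warmer_label [(0.59, [527.6, -29.1, 39.9]), (0.57, [449.8, -291.6, 5.7])]
card [(0.77, [652.9, -281.4, 1.2]), (0.6, [658.3, -81.7, 38.1])]
card_label [(0.6, [645.2, -276.2, 54.9])]
scanner [(0.68, [453.5, -294.9, 5.9])]
scanner_eye [(0.72, [520.3, -313.0, 17.0]), (0.26, [404.2, 223.2, 3.6])]
scanner_mat [(0.91, [440.6, -275.7, -5.4]), (0.39, [652.4, -282.3, -1.4])]
pot_mat [(0.74, [444.7, 275.9, -4.4])]
dishes [(0.58, [636.9, 268.4, 3.1])]
sprayer [(0.71, [788.7, -172.2, -3.7])]
beaker [(0.56, [790.7, 91.2, 5.1])]
side [ 362. -806.  844.]
pot0 [(0.79, [283.5, 234.3, 0.6]), (0.58, [484.6, 319.8, 2.0]), (0.57, [409.9, 109.4, 0.2]), (0.54, [403.6, 221.9, 3.5])]
warmer [(0.73, [627.0, -40.1, 2.3]), (0.55, [525.9, -27.4, 47.5])]
pocket0 [(0.87, [599.9, 0.4, 42.6]), (0.69, [585.3, -73.4, 38.1]), (0.64, [669.7, -8.3, 42.2]), (0.56, [660.5, -79.4, 43.4])]
switch_tip [(0.61, [671.7, 77.5, 122.9])]
warmer_label [(0.92, [526.2, -23.8, 46.5])]
card []
card_label [(0.95, [649.5, -279.5, 49.2]), (0.27, [440.7, 274.6, 1.9]), (0.22, [485.1, 321.4, 4.4])]
scanner [(0.61, [658.9, -278.1, 1.6]), (0.57, [447.0, -297.2, 5.0])]
scanner_eye [(0.59, [520.2, -318.8, 17.5])]
scanner_mat [(0.66, [446.6, -271.7, 3.0]), (0.56, [790.5, 89.3, 1.4]), (0.26, [660.3, -79.3, 43.4])]
pot_mat [(0.62, [445.1, 275.0, -0.6])]
dishes [(0.95, [637.3, 270.7, 0.4])]
sprayer [(0.8, [792.3, -169.4, 0.6])]
beaker [(0.69, [791.7, 88.5, 1.9])]
```

View pics/scene0.png

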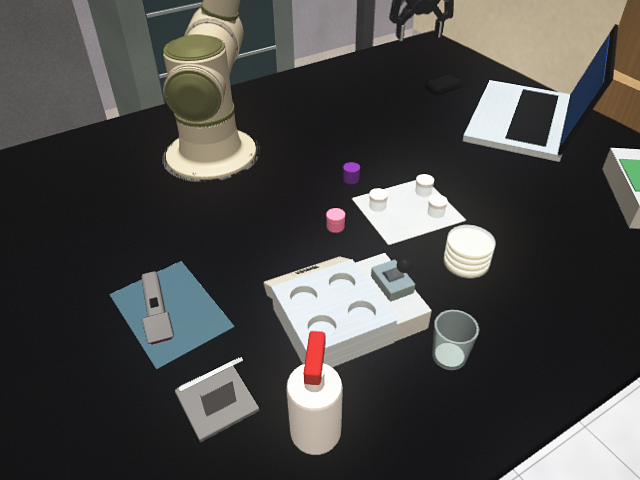

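View pics/side0.png

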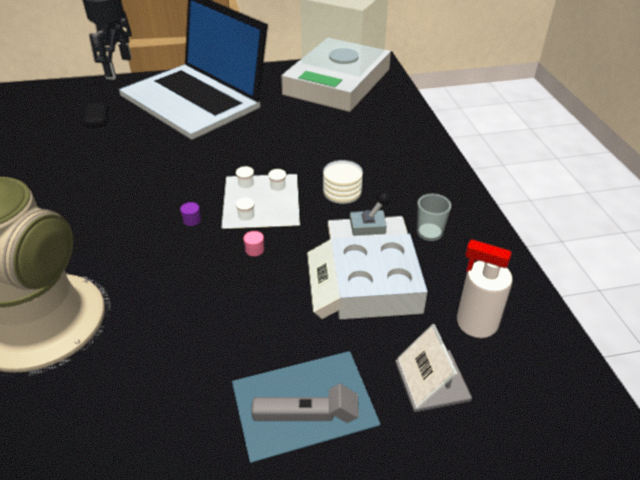

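Three white pots stand on the mat in the scene view, at pixels (378,199), (424,184) and (437,205). The pink (336,220) and purple (351,172) ones are decoys. The lever leans away, so the warmer is on.

```bash
cat >> h.py <<'E'
def tool():
    s=ctrl.sense(); q=s['ee_rot']; return np.array(s['eef_pos']),Ro.from_quat([q[1],q[2],q[3],q[0]]).as_matrix(),s
def yawR(psi): # tool down, tool y axis = direction psi+90deg rotated; tool x at psi, y = -left
    c,s=np.cos(psi),np.sin(psi); return np.array([[c,s,0],[s,-c,0],[0,0,-1.]])
def go(target,Rt=None):
    p,R,s=tool(); d=R.T@(np.array(target)-p)/25
    w=None if Rt is None else np.degrees(Ro.from_matrix(R.T@Rt).as_rotvec())/6
    print('d(units, current tool axes)',d.round(2),'w',None if w is None else w.round(2))
E
python3 -c "
from h import *
p,R,s=tool();print(p,R.round(3),s['joints'],s['time_s'])
c=cap('wrist','w0.png');print(np.round(c['tool_from_camera'],3),c['fx'])
print(lm('wrist',c,'pot0'))
go([629,-41,260],yawR(-.145)); go([629,-41,260],yawR(-.145+np.pi))
"
```

```text
[171.53458871 496.18870182 256.27953567] [[-0.945  0.327  0.   ]
 [ 0.327  0.945 -0.   ]
 [-0.    -0.    -1.   ]] [ 1.01459232e+00  3.12925483e-01  1.49770423e+00 -3.36341835e-05
  1.33100893e+00 -2.23434850e-01] 1.5
[[ 0.00000e+00 -9.61000e-01 -2.76000e-01  7.07570e+01]
 [ 1.00000e+00  1.00000e-03 -0.00000e+00 -2.58000e-01]
 [ 1.00000e-03 -2.76000e-01  9.61000e-01 -1.17704e+02]
 [ 0.00000e+00  0.00000e+00  0.00000e+00  1.00000e+00]] 357.5014665115921
[(0.85, [407.3, 115.5, 2.5])]
d(units, current tool axes) [-24.31 -14.33  -0.15] w [-0.   -0.   28.21]
d(units, current tool axes) [-24.31 -14.33  -0.15] w [ 0.   -0.   -1.79]
```

Request:
{"op": "step_arm", "data": {"increments": [{"wz":-1},{"wz":-0.79},{"dx":-1,"dy":-1},{"dx":-1,"dy":-1},{"dx":-1,"dy":-1}]}}

```text
invalid input at $.increments[0]: expected keys dx, dy, dz, wx, wy, wz
```

Request:
{"op": "step_arm", "data": {"increments": [{"dx":-1,"dy":-1},{"dx":-1,"dy":-1},{"dx":-1,"dy":-1},{"dx":-1,"dy":-1},{"dx":-1,"dy":-1}]}}

```text
invalid input at $.increments[0]: expected keys dx, dy, dz, wx, wy, wz
```

```bash
python3 -c "
from h import *
p,R,s=tool();print(p,s['joints'],s['time_s'])
c=cap('wrist','w1.png')
for l in ['pot0','pot_mat']: print(l,lm('wrist',c,l))
go([600,-37,260],yawR(-.145+np.pi))
"
```

```text
[171.53004945 496.21647602 256.33018605] [ 1.01459935e+00  3.12866278e-01  1.49765026e+00  3.30663349e-05
  1.33098419e+00 -2.23403982e-01] 1.6
pot0 []
pot_mat []
d(units, current tool axes) [-23.17 -14.56  -0.15] w [ 0.    0.   -1.79]
```

All six keys are needed in every row.

Request:
{"op": "step_arm", "data": {"increments": [{"dx":0,"dy":0,"dz":0,"wx":0,"wy":0,"wz":-1},{"dx":0,"dy":0,"dz":0,"wx":0,"wy":0,"wz":-0.79},{"dx":-1,"dy":-1,"dz":0,"wx":0,"wy":0,"wz":0},{"dx":-1,"dy":-1,"dz":0,"wx":0,"wy":0,"wz":0},{"dx":-1,"dy":-1,"dz":0,"wx":0,"wy":0,"wz":0}]}}

```text
time_s: 2.25
eef_pos: [235.3, 410.1, 256.2]
ee_rot: [0.0, 0.072, 0.997, -0.0]
force: [1.1, 0.7, 1.4]
grip_width: 1.004
grip_force: 0.0
```

Request:
{"op": "step_arm", "data": {"increments": [{"dx":-1,"dy":-1,"dz":0,"wx":0,"wy":0,"wz":0},{"dx":-1,"dy":-1,"dz":0,"wx":0,"wy":0,"wz":0},{"dx":-1,"dy":-1,"dz":0,"wx":0,"wy":0,"wz":0},{"dx":-1,"dy":-1,"dz":0,"wx":0,"wy":0,"wz":0},{"dx":0,"dy":0,"dz":0,"wx":0,"wy":0,"wz":0}]}}

```text
time_s: 2.75
eef_pos: [321.2, 295.4, 256.4]
ee_rot: [0.0, 0.075, 0.997, -0.0]
force: [-0.0, 0.6, -0.2]
grip_width: 1.0
grip_force: 0.0
```

```bash
python3 -c "
from h import *
p,R,s=tool();print(p,s['joints'],s['time_s'])
c=cap('wrist','w1.png')
for l in ['pot0','pot_mat']: print(l,lm('wrist',c,l))
go([600,-37,260],yawR(-.145+np.pi))
"
```

```text
[321.17977191 295.42623965 256.38674337] [ 4.74268944e-01  1.15604228e-01  1.74396528e+00 -7.24407091e-04
  1.28164441e+00 -9.46815997e-01] 2.75
pot0 [(0.97, [410.7, 342.5, -0.9]), (0.73, [285.4, 228.4, 1.2]), (0.69, [488.0, 315.0, 4.1]), (0.67, [398.1, 219.9, -0.2]), (0.58, [406.8, 110.5, 4.7])]
pot_mat [(0.81, [441.7, 274.8, 4.2])]
d(units, current tool axes) [-13.06 -11.63  -0.15] w [ 0.   -0.   -0.01]
```

Request:
{"op": "step_arm", "data": {"increments": [{"dx":-1,"dy":-1,"dz":0,"wx":0,"wy":0,"wz":0},{"dx":-1,"dy":-1,"dz":0,"wx":0,"wy":0,"wz":0},{"dx":-1,"dy":-1,"dz":0,"wx":0,"wy":0,"wz":0},{"dx":-1,"dy":-1,"dz":0,"wx":0,"wy":0,"wz":0},{"dx":-1,"dy":-1,"dz":0,"wx":0,"wy":0,"wz":0}]}}

```text
time_s: 3.4
eef_pos: [425.3, 155.8, 256.4]
ee_rot: [0.0, 0.072, 0.997, 0.0]
force: [1.0, 0.8, -0.1]
grip_width: 0.999
grip_force: 0.0
```

Request:
{"op": "step_arm", "data": {"increments": [{"dx":-1,"dy":-1,"dz":0,"wx":0,"wy":0,"wz":0},{"dx":-1,"dy":-1,"dz":0,"wx":0,"wy":0,"wz":0},{"dx":-1,"dy":-1,"dz":0,"wx":0,"wy":0,"wz":0},{"dx":-1,"dy":-1,"dz":0,"wx":0,"wy":0,"wz":0},{"dx":-1,"dy":-1,"dz":0,"wx":0,"wy":0,"wz":0}]}}

```text
time_s: 3.9
eef_pos: [531.3, 14.2, 256.2]
ee_rot: [-0.0, 0.072, 0.997, 0.0]
force: [-0.2, 0.9, -0.1]
grip_width: 0.998
grip_force: 0.0
```

Request:
{"op": "step_arm", "data": {"increments": [{"dx":-1,"dy":-1,"dz":0,"wx":0,"wy":0,"wz":0},{"dx":-1,"dy":0,"dz":0,"wx":0,"wy":0,"wz":0},{"dx":0,"dy":0,"dz":0,"wx":0,"wy":0,"wz":0}]}}

```text
time_s: 4.2
eef_pos: [578.0, -17.6, 255.4]
ee_rot: [-0.0, 0.072, 0.997, 0.0]
force: [-0.6, 0.1, -0.4]
grip_width: 1.003
grip_force: 0.0
```

```bash
python3 -c "
from h import *
p,R,s=tool();print(p,s['joints'],s['time_s'])
c=cap('wrist','w2.png')
for l in ['pocket0','switch_tip','warmer_label','warmer']: print(l,lm('wrist',c,l))
"
```

```text
[578.00745864 -17.62225666 255.37967871] [-2.33057529e-01  4.32090971e-01  1.33082725e+00  2.07851708e-04
  1.37905357e+00 -1.65881228e+00] 4.2
pocket0 [(0.97, [594.5, 0.1, 40.3]), (0.89, [669.1, -7.0, 43.0]), (0.8, [588.2, -76.9, 46.5]), (0.59, [659.9, -85.7, 41.2])]
switch_tip []
warmer_label [(0.73, [528.4, -27.7, 41.2]), (0.42, [663.1, -82.7, 41.1])]
warmer [(0.94, [627.1, -41.4, -2.3]), (0.72, [792.5, -171.4, 0.7])]
```

View pics/w2.png

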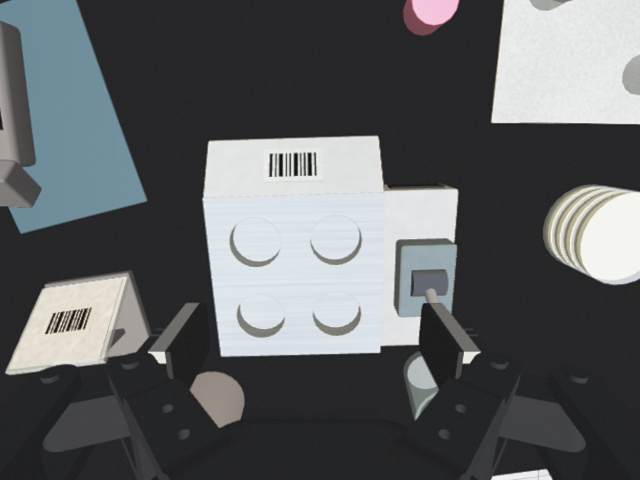

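The wrist view shows the whole warmer. Its block-top corners are at about (205,199), (384,191), (221,356) and (380,352), and the panel's lower corners at (209,141) and (379,136).

```bash
cat > fit.py <<'E'
from h import *
from scipy.optimize import least_squares
c=cap('wrist')
# move subpixel
L=[(-80,-80,60),(-80,80,60),(80,-80,60),(80,80,60),(-129,-80,25.6),(-129,80,25.6),(-104.6,0,43),(-37,-37,60),(-37,37,60),(37,-37,60),(37,37,60)]
P=[(205,199),(384,191),(221,356),(380,352),(209,141),(379,136),(293,164),(255.5,241.5),(335.5,240),(261,315.5),(337,313.5)]
def W(v,l):
    s,k=np.sin(v[2]),np.cos(v[2]); return np.array([v[0]+k*l[0]-s*l[1],v[1]+s*l[0]+k*l[1],l[2]])
f=lambda v:np.concatenate([proj(c,W(v,l))-p for l,p in zip(L,P)])
r=least_squares(f,[629,-41,-.145],loss='soft_l1'); print(r.x,f(r.x).reshape(-1,2).round(1).tolist())
v=r.x
for l in L[6:]+[(28.8,118,124.7),(-28.8,118,124.7)]: print(l,W(v,l).round(1))
np.save('w.npy',v)
E
python3 fit.py
```

```text
[ 6.26513376e+02 -4.01477289e+01 -1.14846174e-01] [[-1.8, -1.8], [0.5, 1.0], [0.5, -0.6], [0.2, -0.4], [-0.6, -1.0], [-0.3, -1.3], [0.4, 0.8], [-0.3, 1.2], [0.7, 0.5], [-0.1, 0.5], [0.0, 0.5]]
(-104.6, 0, 43) [522.6 -28.2  43. ]
(-37, -37, 60) [585.5 -72.7  60. ]
(-37, 37, 60) [594.    0.8  60. ]
(37, -37, 60) [659.  -81.1  60. ]
(37, 37, 60) [667.5  -7.6  60. ]
(28.8, 118, 124.7) [668.6  73.8 124.7]
(-28.8, 118, 124.7) [611.4  80.4 124.7]
```

```bash
python3 -c "
from h import *
np.save('w.npy',[627,-40.3,-.117])
go([669,73.6,130],yawR(np.pi-.117))
p,R,s=tool(); print('after turn:', (yawR(np.pi-.117).T@(np.array([669,73.6,130])-p)/25).round(2))
"
```

```text
d(units, current tool axes) [-3.16  4.12  5.06] w [-0.    0.   -0.26]
after turn: [-3.28  4.04  5.06]
```

Request:
{"op": "step_arm", "data": {"increments": [{"dx":0,"dy":0,"dz":0,"wx":0,"wy":0,"wz":-0.26},{"dx":-1,"dy":1,"dz":0,"wx":0,"wy":0,"wz":0},{"dx":-1,"dy":1,"dz":0.4,"wx":0,"wy":0,"wz":0},{"dx":-1,"dy":1,"dz":0.5,"wx":0,"wy":0,"wz":0},{"dx":-0.28,"dy":1,"dz":0.66,"wx":0,"wy":0,"wz":0}], "squeeze": 20}}

```text
time_s: 5.0
eef_pos: [671.1, 72.6, 216.9]
ee_rot: [0.001, 0.059, 0.998, -0.0]
force: [-0.7, -0.3, -0.2]
grip_width: 0.995
grip_force: 0.0
```

Request:
{"op": "step_arm", "data": {"increments": [{"dx":0,"dy":0.04,"dz":1,"wx":0,"wy":0,"wz":0},{"dx":0,"dy":0,"dz":1,"wx":0,"wy":0,"wz":0},{"dx":0,"dy":0,"dz":1,"wx":0,"wy":0,"wz":0},{"dx":0,"dy":0,"dz":0.5,"wx":0,"wy":0,"wz":0},{"dx":0,"dy":0,"dz":0,"wx":0,"wy":0,"wz":0}]}}

```text
time_s: 5.5
eef_pos: [669.0, 72.9, 128.4]
ee_rot: [-0.001, 0.059, 0.998, -0.0]
force: [-0.0, 0.1, 0.3]
grip_width: 0.998
grip_force: 0.0
```

```bash
python3 -c "
from h import *
p,R,s=tool();print(p,s['force'],s['time_s'])
c=cap('wrist','w3.png')
print(proj(c,[669.1,73.6,124.7]),lm('wrist',c,'switch_tip'))
go([669,73.6,130],yawR(np.pi-.117))
"
```

```text
[668.9624849   72.85662551 128.38175971] [-0.04698447  0.09393336  0.28512083] 5.5
[316.29974007 335.27959223] [(0.65, [671.0, 75.6, 125.2])]
d(units, current tool axes) [0.05 0.03 0.04] w [ 0.    0.02 -0.01]
```

View pics/w3.png

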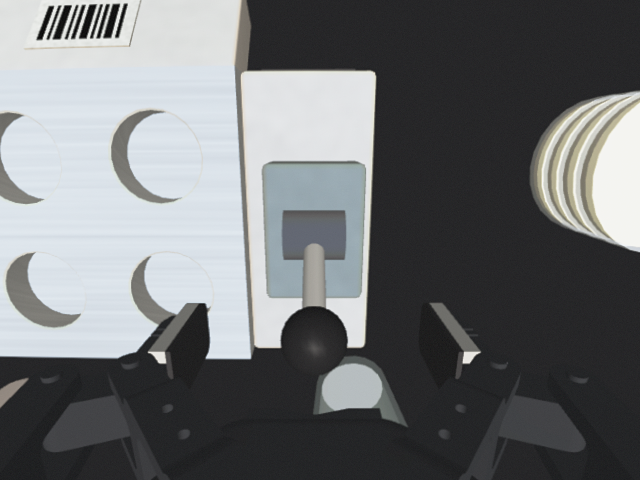

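The ball is at (314,341), within 2 mm of the prediction and centred between the fingers. I'll grip it and pull along the arc.

Request:
{"op": "step_arm", "data": {"increments": [{"dx":0,"dy":0,"dz":0,"wx":0,"wy":0,"wz":0},{"dx":0,"dy":0,"dz":0,"wx":0,"wy":0,"wz":0},{"dx":0,"dy":0,"dz":0,"wx":0,"wy":0,"wz":0},{"dx":0,"dy":0,"dz":0,"wx":0,"wy":0,"wz":0},{"dx":0,"dy":0,"dz":0,"wx":0,"wy":0,"wz":0}], "fingers": 20, "squeeze": 30}}

```text
time_s: 6.1
eef_pos: [669.9, 72.7, 130.2]
ee_rot: [0.0, 0.059, 0.998, -0.0]
force: [-0.3, 0.4, 2.6]
grip_width: 0.281
grip_force: 29.3
```

Request:
{"op": "step_arm", "data": {"increments": [{"dx":0.55,"dy":0,"dz":-0.22,"wx":0,"wy":0,"wz":0},{"dx":0.6,"dy":0,"dz":-0.08,"wx":0,"wy":0,"wz":0},{"dx":0.6,"dy":0,"dz":0.08,"wx":0,"wy":0,"wz":0},{"dx":0.55,"dy":0,"dz":0.22,"wx":0,"wy":0,"wz":0},{"dx":0,"dy":0,"dz":0,"wx":0,"wy":0,"wz":0}]}}

```text
time_s: 6.6
eef_pos: [611.6, 79.6, 130.4]
ee_rot: [-0.0, 0.059, 0.998, -0.0]
force: [-2.0, -0.4, 5.6]
grip_width: 0.279
grip_force: 31.0
```

Request:
{"op": "step_arm", "data": {"increments": [{"dx":0.15,"dy":0,"dz":0.08,"wx":0,"wy":0,"wz":0},{"dx":0,"dy":0,"dz":0,"wx":0,"wy":0,"wz":0},{"dx":0,"dy":0,"dz":0,"wx":0,"wy":0,"wz":0}]}}

```text
time_s: 6.9
eef_pos: [609.2, 79.9, 129.0]
ee_rot: [0.0, 0.059, 0.998, -0.0]
force: [-3.7, -0.2, 7.8]
grip_width: 0.281
grip_force: 31.2
```

Request:
{"op": "step_arm", "data": {"increments": [{"dx":0,"dy":0,"dz":0,"wx":0,"wy":0,"wz":0},{"dx":0,"dy":0,"dz":0,"wx":0,"wy":0,"wz":0},{"dx":0,"dy":0,"dz":0,"wx":0,"wy":0,"wz":0},{"dx":0,"dy":0,"dz":-1,"wx":0,"wy":0,"wz":0},{"dx":0,"dy":0,"dz":-1,"wx":0,"wy":0,"wz":0}], "fingers": 85}}

```text
time_s: 7.4
eef_pos: [608.5, 80.0, 177.7]
ee_rot: [-0.001, 0.059, 0.998, 0.0]
force: [0.1, 0.8, 1.0]
grip_width: 0.997
grip_force: 0.0
```

```bash
python3 -c "
from h import *
p,R,s=tool();print(p,s['force'],s['time_s'])
c=cap('scene')
print(lm('scene',c,'switch_tip'),lm('scene',c,'pot0'))
c=cap('side')
print(lm('side',c,'switch_tip'),lm('side',c,'pot0'))
c=cap('wrist','w4.png')
print(lm('wrist',c,'switch_tip'),proj(c,[611.8,80.4,124.7]))
go([445,320,200])
"
```

```text
[608.52115251  80.03301912 177.72116005] [0.12860811 0.75639515 0.9933163 ] 7.4
[(0.74, [621.9, 78.5, 120.8])] [(0.89, [409.6, 108.5, 0.5]), (0.63, [486.0, 316.8, 1.0]), (0.49, [404.9, 226.5, 1.5]), (0.4, [419.1, 347.1, 6.7])]
[(0.7, [618.7, 82.4, 125.0])] [(0.85, [484.2, 320.0, 2.2]), (0.82, [414.2, 340.1, 6.2]), (0.75, [285.8, 237.8, 3.2]), (0.74, [402.6, 221.9, 2.1]), (0.63, [408.1, 108.2, -1.3])]
[(0.67, [618.2, 81.1, 123.7])] [315.7670133  292.51996181]
d(units, current tool axes) [ 7.63  8.76 -0.92] w None
```

View pics/w4.png

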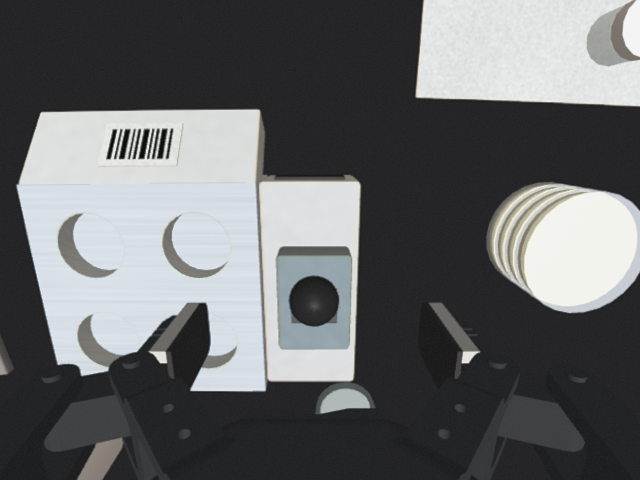

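The lever now leans towards the robot: the ball is at (314,300), about 2–4 mm from the predicted off position, roughly 0.05 rad. Next are the pots, starting above the one at (415,346).

Request:
{"op": "step_arm", "data": {"increments": [{"dx":0.9,"dy":0.97,"dz":0,"wx":0,"wy":0,"wz":0},{"dx":0.9,"dy":0.97,"dz":0,"wx":0,"wy":0,"wz":0},{"dx":0.9,"dy":0.97,"dz":0,"wx":0,"wy":0,"wz":0},{"dx":0.9,"dy":0.97,"dz":0,"wx":0,"wy":0,"wz":0},{"dx":0.9,"dy":0.97,"dz":0,"wx":0,"wy":0,"wz":0}], "fingers": 62}}

```text
time_s: 8.3
eef_pos: [510.3, 214.6, 177.2]
ee_rot: [-0.001, 0.059, 0.998, -0.0]
force: [-0.7, 0.5, -0.7]
grip_width: 0.726
grip_force: 0.0
```

Request:
{"op": "step_arm", "data": {"increments": [{"dx":0.9,"dy":0.97,"dz":0,"wx":0,"wy":0,"wz":0},{"dx":0.9,"dy":0.97,"dz":0,"wx":0,"wy":0,"wz":0},{"dx":0.9,"dy":0.97,"dz":0.6,"wx":0,"wy":0,"wz":0},{"dx":0.9,"dy":0.97,"dz":0.6,"wx":0,"wy":0,"wz":0},{"dx":0.83,"dy":0.95,"dz":0.6,"wx":0,"wy":0,"wz":0}]}}

```text
time_s: 8.8
eef_pos: [414.5, 347.5, 131.8]
ee_rot: [-0.0, 0.059, 0.998, -0.0]
force: [0.6, 0.3, 0.1]
grip_width: 0.726
grip_force: 0.0
```

Request:
{"op": "step_arm", "data": {"increments": [{"dx":0,"dy":0,"dz":0,"wx":0,"wy":0,"wz":0},{"dx":0,"dy":0,"dz":0,"wx":0,"wy":0,"wz":0}]}}

```text
time_s: 9.0
eef_pos: [415.4, 346.7, 132.3]
ee_rot: [-0.0, 0.058, 0.998, -0.0]
force: [0.9, -0.8, 0.8]
grip_width: 0.727
grip_force: 0.0
```

```bash
cat >> h.py <<'E'
def caps(c,labels='pot0',z=39,save=None):
    """pot axis from the masks: fit model circle outline of cylinder to mask centroid via projection"""
    from scipy.optimize import least_squares
    out=[]; im=c['frame'].copy()
    a=np.linspace(0,2*np.pi,40,endpoint=False)
    for d in eyes.cut_out('wrist',labels):
        m=d['mask']
        if d['p']<.3 or m.sum()<400: continue
        ys,xs=np.nonzero(m); edge=xs.min()<=1 or xs.max()>=638 or ys.min()<=1 or ys.max()>=478
        tgt=np.array([xs.mean(),ys.mean()])
        def cen(v):
            P=[proj(c,[v[0]+20*np.cos(t),v[1]+20*np.sin(t),h]) for h in (z,z-36) for t in a]
            M=cv2.moments(cv2.convexHull(np.float32(P))); return np.array([M['m10'],M['m01']])/M['m00']
        x0=onz(c,*tgt,z-18)[:2]
        r=least_squares(lambda v:cen(v)-tgt,x0,diff_step=1e-3)
        v=r.x; P=np.float32([proj(c,[v[0]+20*np.cos(t),v[1]+20*np.sin(t),h]) for h in (z,z-36) for t in a]); H=cv2.convexHull(P)
        cv2.polylines(im,[np.int32(H)],True,(0,0,255))
        out.append((round(d['p'],2),v.round(1).tolist(),'edge' if edge else '',round(m.sum()/cv2.contourArea(H),2)))
    if save: cv2.imwrite('pics/'+save,im)
    return out
E
python3 -c "
from h import *
p,R,s=tool();print(p,s['time_s'])
c=cap('wrist','w5.png')
print(lm('wrist',c,'pot0'),caps(c,save='w5b.png'))
"
```

```text
[415.38896895 346.7226567  132.34009884] 9.0
[(0.97, [405.1, 114.1, 3.4]), (0.85, [398.6, 224.1, 4.2]), (0.72, [486.1, 315.7, 3.8]), (0.71, [413.0, 341.3, 2.4]), (0.58, [283.0, 230.7, -0.0])] [(0.94, [283.1, 234.6], '', np.float64(0.91)), (0.92, [402.4, 222.4], '', np.float64(0.92)), (0.8, [415.0, 342.5], '', np.float64(0.95)), (0.68, [404.8, 136.9], 'edge', np.float64(0.2)), (0.57, [488.2, 317.1], '', np.float64(0.91))]
```

View pics/w5b.png

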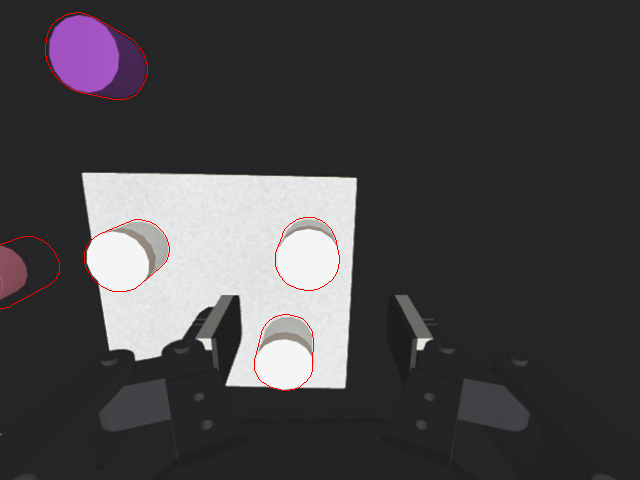

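The red outlines match all three white pots well: (307,253), (127,256) and (284,352). I'll grasp the first.

Request:
{"op": "step_arm", "data": {"increments": [{"dx":0,"dy":-0.17,"dz":0.5,"wx":0,"wy":0,"wz":0},{"dx":0,"dy":0,"dz":1,"wx":0,"wy":0,"wz":0},{"dx":0,"dy":0,"dz":1,"wx":0,"wy":0,"wz":0},{"dx":0,"dy":0,"dz":0.7,"wx":0,"wy":0,"wz":0},{"dx":0,"dy":0,"dz":0.33,"wx":0,"wy":0,"wz":0}]}}

```text
time_s: 9.65
eef_pos: [415.4, 341.5, 43.4]
ee_rot: [-0.001, 0.06, 0.998, -0.0]
force: [0.3, 0.3, 0.8]
grip_width: 0.723
grip_force: 0.0
```

Request:
{"op": "step_arm", "data": {"increments": [{"dx":0,"dy":0,"dz":0,"wx":0,"wy":0,"wz":0},{"dx":0,"dy":0,"dz":0,"wx":0,"wy":0,"wz":0},{"dx":0,"dy":0,"dz":0,"wx":0,"wy":0,"wz":0},{"dx":0,"dy":0,"dz":0,"wx":0,"wy":0,"wz":0}], "fingers": 30, "squeeze": 25}}

```text
time_s: 10.05
eef_pos: [415.5, 342.6, 45.3]
ee_rot: [0.001, 0.059, 0.998, 0.0]
force: [0.3, -0.5, 1.3]
grip_width: 0.456
grip_force: 25.3
```

```bash
python3 -c "
from h import *
p,R,s=tool();print(p,s['force'],s['grip_width'],s['grip_force'],s['time_s'])
c=cap('wrist','w6.png')
x=np.load('w.npy'); k,sn=np.cos(x[2]),np.sin(x[2])
for l in [(-37,-37),(-37,37),(37,-37),(37,37)]: print(l,x[0]+k*l[0]-sn*l[1],x[1]+sn*l[0]+k*l[1])
"
```

```text
[415.53537438 342.56165591  45.30922002] [ 0.34645408 -0.536676    1.27465314] 0.45643298953038053 25.27251899242401 10.05
(-37, -37) 585.9338275964986 -72.72791211481092
(-37, 37) 594.572087885189 0.7661724035013933
(37, -37) 659.427912114811 -81.3661724035014
(37, 37) 668.0661724035014 -7.872087885189082
```

View pics/w6.png

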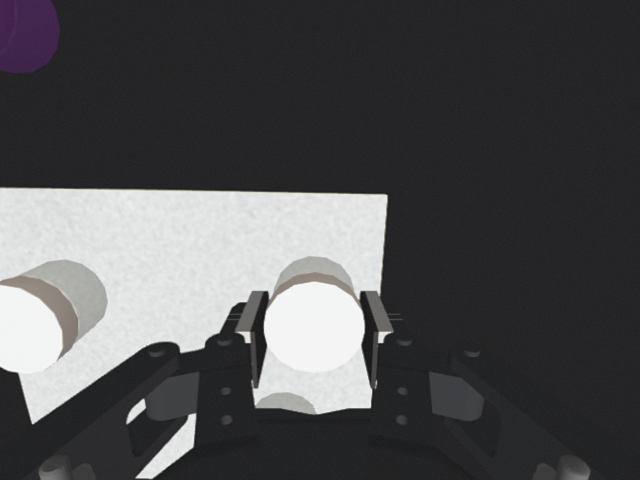

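The pot is gripped, centred in the fingers at (314,323). Next I'll lift it and carry it to the back-left pocket.

Request:
{"op": "step_arm", "data": {"increments": [{"dx":0,"dy":0,"dz":-1,"wx":0,"wy":0,"wz":0},{"dx":0,"dy":0,"dz":-1,"wx":0,"wy":0,"wz":0},{"dx":-0.9,"dy":-0.98,"dz":-1,"wx":0,"wy":0,"wz":0},{"dx":-0.9,"dy":-0.98,"dz":-1,"wx":0,"wy":0,"wz":0},{"dx":-0.9,"dy":-0.98,"dz":-1,"wx":0,"wy":0,"wz":0}]}}

```text
time_s: 10.6
eef_pos: [473.9, 260.5, 171.0]
ee_rot: [0.0, 0.059, 0.998, 0.0]
force: [0.6, 0.2, -0.2]
grip_width: 0.455
grip_force: 25.4
```

Request:
{"op": "step_arm", "data": {"increments": [{"dx":-0.9,"dy":-0.98,"dz":-1,"wx":0,"wy":0,"wz":0},{"dx":-0.9,"dy":-0.98,"dz":0,"wx":0,"wy":0,"wz":0},{"dx":-0.9,"dy":-0.98,"dz":0,"wx":0,"wy":0,"wz":0},{"dx":-0.9,"dy":-0.98,"dz":0,"wx":0,"wy":0,"wz":0},{"dx":-0.9,"dy":-0.98,"dz":0,"wx":0,"wy":0,"wz":0}]}}

```text
time_s: 11.1
eef_pos: [571.4, 125.4, 194.8]
ee_rot: [0.0, 0.059, 0.998, 0.0]
force: [-0.4, 0.8, 0.5]
grip_width: 0.454
grip_force: 25.4
```

Request:
{"op": "step_arm", "data": {"increments": [{"dx":-0.9,"dy":-0.98,"dz":0,"wx":0,"wy":0,"wz":0},{"dx":-0.9,"dy":-0.98,"dz":0,"wx":0,"wy":0,"wz":0},{"dx":-0.9,"dy":-0.98,"dz":0.6,"wx":0,"wy":0,"wz":0},{"dx":-0.9,"dy":-0.98,"dz":0.8,"wx":0,"wy":0,"wz":0},{"dx":-0.9,"dy":-0.98,"dz":0.8,"wx":0,"wy":0,"wz":0}]}}

```text
time_s: 11.6
eef_pos: [668.8, -9.5, 139.2]
ee_rot: [0.0, 0.059, 0.998, -0.0]
force: [-0.2, 0.8, 0.2]
grip_width: 0.455
grip_force: 25.4
```

Request:
{"op": "step_arm", "data": {"increments": [{"dx":0,"dy":0,"dz":0,"wx":0,"wy":0,"wz":0},{"dx":0,"dy":0,"dz":0,"wx":0,"wy":0,"wz":0}]}}

```text
time_s: 11.8
eef_pos: [668.0, -8.6, 139.1]
ee_rot: [-0.0, 0.059, 0.998, 0.0]
force: [-0.2, -0.4, 0.1]
grip_width: 0.453
grip_force: 25.5
```

```bash
python3 -c "
from h import *
p,R,s=tool();print(p,s['force'],s['grip_width'],s['time_s'])
c=cap('wrist','w7.png')
print(lm('wrist',c,'pocket0'),lm('wrist',c,'pot0'))
print(caps(c,z=p[2]-44.5+39))
"
```

```text
[667.95726556  -8.57920821 139.14007771] [-0.16063808 -0.42361913  0.14863966] 0.45313048214308715 11.8
[(0.8, [670.6, -7.4, 40.9]), (0.68, [586.7, -76.3, 42.1]), (0.61, [594.4, -0.1, 38.9]), (0.57, [660.8, -85.3, 42.5])] [(0.77, [666.2, -8.1, 97.3])]
[(0.72, [666.8, -8.8], '', np.float64(0.94))]
```

View pics/w7.png

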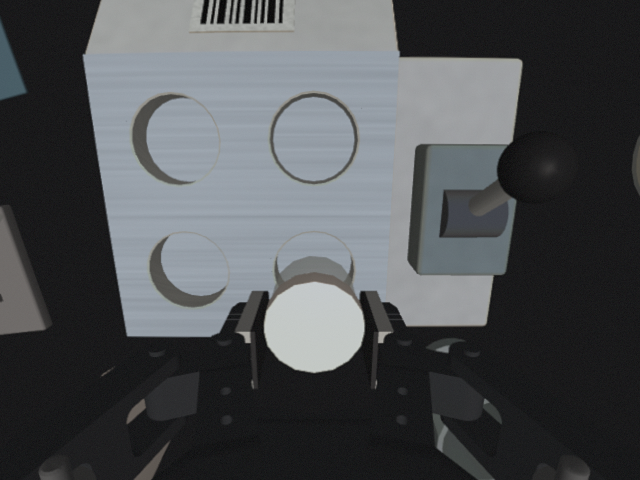

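The rims are clear, centred at (314,138), (176.5,138.5), (189.5,269.5) and (314.5,269.5). I'll turn these into world positions.

```bash
python3 -c "
from h import *
p,R,s=tool()
c=cap('wrist')
def rim(l,r,t,b):
    from scipy.optimize import least_squares
    a=np.linspace(0,2*np.pi,60)
    def f(v):
        P=np.array([proj(c,[v[0]+23*np.cos(t),v[1]+23*np.sin(t),60]) for t in a]); return [P[:,0].min()-l,P[:,0].max()-r,P[:,1].min()-t,P[:,1].max()-b]
    q=least_squares(f,onz(c,(l+r)/2,(t+b)/2,60)[:2],diff_step=1e-3); return q.x.round(1),q.fun.round(1)
print(rim(270,358,92,184),rim(132,221,92,185),rim(150,229,231,308),rim(274,355,231,308))
print('cap centre',onz(c,314,323.5,139.14-44.5+39))
print(proj(c,[668,-8,60]))
"
```

```text
(array([596.3,   0.9]), array([ 0.9, -0.9,  1.2, -1.4])) (array([587.7, -72.3]), array([ 1.8, -1.8,  1.9, -2.2])) (array([661.7, -81. ]), array([ 0.8, -0.8,  1.8, -2.1])) (array([670.2,  -7.5]), array([ 1.5, -1.5,  1.7, -2. ]))
cap centre [664.98343868  -7.14437527 133.64      ]
[313.13895064 267.03134868]
```

Request:
{"op": "step_arm", "data": {"increments": [{"dx":-0.1,"dy":0.05,"dz":0.6,"wx":0,"wy":0,"wz":0},{"dx":0,"dy":0,"dz":0.68,"wx":0,"wy":0,"wz":0},{"dx":0,"dy":0,"dz":0,"wx":0,"wy":0,"wz":0},{"dx":0,"dy":0,"dz":0,"wx":0,"wy":0,"wz":0}]}}

```text
time_s: 12.45
eef_pos: [670.7, -7.2, 107.2]
ee_rot: [-0.0, 0.059, 0.998, 0.0]
force: [-0.0, -0.4, 0.7]
grip_width: 0.456
grip_force: 25.5
```

```bash
python3 -c "
from h import *
p,R,s=tool();print(p,s['force'])
c=cap('wrist')
z0=p[2]-42.3
# overlay predicted rim (4 pockets) and pot
a=np.linspace(0,2*np.pi,60); im=c['frame'].copy()
def circ(x,y,r,z,col): cv2.polylines(im,[np.int32([proj(c,[x+r*np.cos(t),y+r*np.sin(t),z])*8 for t in a])],True,col,1,cv2.LINE_AA,3)
for x,y in [(596.3,.9),(587.7,-72.3),(661.7,-81),(670.2,-7.5)]: circ(x,y,23,60,(0,200,0))
circ(p[0]-1,p[1],20,z0,(0,0,255)); circ(p[0]-1,p[1],20,z0+36,(255,0,0))
cv2.imwrite('pics/w8.png',cv2.resize(im[60:420,100:580],(800,600)))
print(caps(c,z=z0+36))
"
```

```text
[670.65540288  -7.17854465 107.21436478] [-0.01010933 -0.44312886  0.68075487]
[(0.8, [670.0, -7.4], '', np.float64(0.95))]
```

View pics/w8.png

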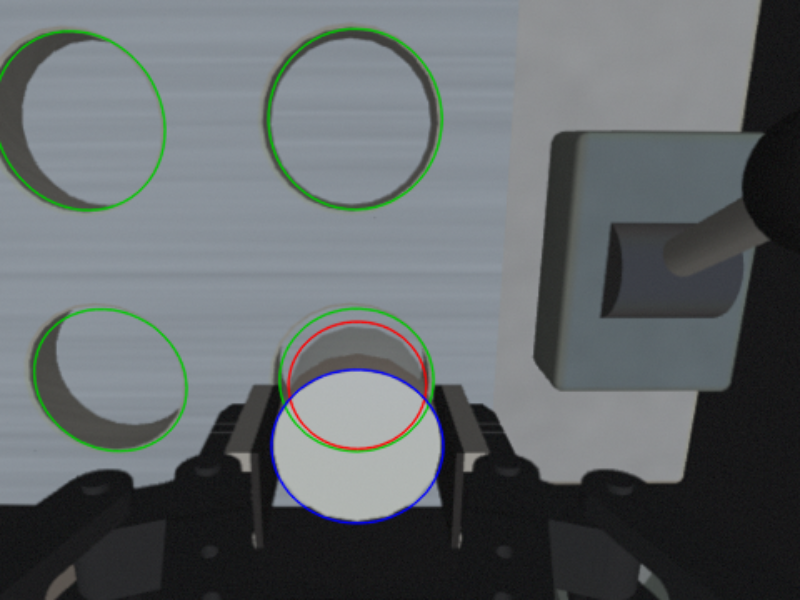

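The outlines fit, and the pot is within 1 mm of the rim centre. I'll lower it.

Request:
{"op": "step_arm", "data": {"increments": [{"dx":0,"dy":-0.03,"dz":0.2,"wx":0,"wy":0,"wz":0},{"dx":0,"dy":0,"dz":0.3,"wx":0,"wy":0,"wz":0},{"dx":0,"dy":0,"dz":0.3,"wx":0,"wy":0,"wz":0},{"dx":0,"dy":0,"dz":0,"wx":0,"wy":0,"wz":0}]}}

```text
time_s: 12.95
eef_pos: [670.0, -8.1, 85.9]
ee_rot: [-0.001, 0.059, 0.998, 0.0]
force: [0.6, 0.6, -0.3]
grip_width: 0.455
grip_force: 25.5
```

Request:
{"op": "step_arm", "data": {"increments": [{"dx":0,"dy":0,"dz":0,"wx":0,"wy":0,"wz":0},{"dx":0,"dy":0,"dz":0,"wx":0,"wy":0,"wz":0},{"dx":0,"dy":0,"dz":-0.4,"wx":0,"wy":0,"wz":0},{"dx":0,"dy":0,"dz":-1,"wx":0,"wy":0,"wz":0},{"dx":0,"dy":0,"dz":-1,"wx":0,"wy":0,"wz":0}], "fingers": 60}}

```text
time_s: 13.45
eef_pos: [670.6, -8.2, 149.1]
ee_rot: [0.0, 0.059, 0.998, -0.0]
force: [0.7, -0.1, 0.8]
grip_width: 0.705
grip_force: 0.0
```

```bash
python3 -c "
from h import *
p,R,s=tool();print(p,s['force'],s['grip_width'],s['time_s'])
c=cap('wrist','w9.png')
print(caps(c,z=78)); print(lm('wrist',c,'pot0'))
c=cap('side');print(lm('side',c,'pot0'))
c=cap('scene');print(lm('scene',c,'pot0'))
"
```

```text
[670.6476487   -8.16697574 149.12986436] [ 0.68689441 -0.13233962  0.75541031] 0.7048107855902193 13.45
[(0.72, [669.0, -8.4], '', np.float64(0.94))]
[(0.61, [667.6, -9.0, 41.4])]
[(0.78, [409.6, 108.3, -0.8]), (0.72, [403.0, 223.8, 7.8]), (0.72, [669.9, -9.7, 42.9]), (0.69, [483.6, 320.4, 2.2]), (0.65, [284.9, 238.3, 2.0])]
[(0.79, [487.6, 318.7, -1.3]), (0.69, [409.5, 110.7, -0.3]), (0.62, [670.7, -3.6, 43.2])]
```

Pot 1 is seated (base z about 42, within 1 mm of the pocket). Next is the pot at (488,317).

Request:
{"op": "step_arm", "data": {"increments": [{"dx":0,"dy":0,"dz":-1,"wx":0,"wy":0,"wz":0},{"dx":0.73,"dy":1,"dz":-1,"wx":0,"wy":0,"wz":0},{"dx":0.73,"dy":1,"dz":-0.4,"wx":0,"wy":0,"wz":0},{"dx":0.73,"dy":1,"dz":0,"wx":0,"wy":0,"wz":0},{"dx":0.73,"dy":1,"dz":0,"wx":0,"wy":0,"wz":0}]}}

```text
time_s: 14.3
eef_pos: [609.1, 100.7, 207.1]
ee_rot: [-0.0, 0.059, 0.998, -0.0]
force: [0.5, -0.4, -1.2]
grip_width: 0.708
grip_force: 0.0
```

Request:
{"op": "step_arm", "data": {"increments": [{"dx":0.73,"dy":1,"dz":0,"wx":0,"wy":0,"wz":0},{"dx":0.73,"dy":1,"dz":0,"wx":0,"wy":0,"wz":0},{"dx":0.73,"dy":1,"dz":0,"wx":0,"wy":0,"wz":0},{"dx":0.73,"dy":1,"dz":0,"wx":0,"wy":0,"wz":0},{"dx":0.73,"dy":1,"dz":0,"wx":0,"wy":0,"wz":0}]}}

```text
time_s: 14.8
eef_pos: [533.1, 235.6, 206.8]
ee_rot: [-0.001, 0.059, 0.998, -0.0]
force: [0.7, 0.0, -0.7]
grip_width: 0.706
grip_force: 0.0
```

Request:
{"op": "step_arm", "data": {"increments": [{"dx":0.73,"dy":1,"dz":1,"wx":0,"wy":0,"wz":0},{"dx":0.73,"dy":1,"dz":1,"wx":0,"wy":0,"wz":0},{"dx":0,"dy":0.07,"dz":1,"wx":0,"wy":0,"wz":0},{"dx":0,"dy":0,"dz":0.8,"wx":0,"wy":0,"wz":0},{"dx":0,"dy":0,"dz":0,"wx":0,"wy":0,"wz":0}]}}

```text
time_s: 15.3
eef_pos: [502.3, 290.0, 109.4]
ee_rot: [-0.003, 0.059, 0.998, -0.001]
force: [-0.5, -0.3, -0.0]
grip_width: 0.702
grip_force: 0.0
```

```bash
python3 -c "
from h import *
p,R,s=tool();print(p,s['time_s'])
c=cap('wrist','w10.png')
print(caps(c)); go([488.7,317.1,44.5])
"
```

```text
[502.2579209  290.00673309 109.44584895] 15.3
[(0.79, [412.0, 132.6], 'edge', np.float64(0.28)), (0.67, [402.0, 222.7], '', np.float64(0.94)), (0.62, [488.2, 317.3], '', np.float64(0.95))]
d(units, current tool axes) [0.73 1.   2.73] w None
```

Request:
{"op": "step_arm", "data": {"increments": [{"dx":0.72,"dy":1,"dz":0,"wx":0,"wy":0,"wz":0},{"dx":0,"dy":0,"dz":1,"wx":0,"wy":0,"wz":0},{"dx":0,"dy":0,"dz":1,"wx":0,"wy":0,"wz":0},{"dx":0,"dy":0,"dz":0.62,"wx":0,"wy":0,"wz":0},{"dx":0,"dy":0,"dz":0,"wx":0,"wy":0,"wz":0}]}}

```text
time_s: 15.9
eef_pos: [488.7, 316.9, 46.4]
ee_rot: [-0.001, 0.059, 0.998, -0.0]
force: [0.0, 0.4, 0.4]
grip_width: 0.705
grip_force: 0.0
```

Request:
{"op": "step_arm", "data": {"increments": [{"dx":0,"dy":0,"dz":0,"wx":0,"wy":0,"wz":0},{"dx":0,"dy":0,"dz":0,"wx":0,"wy":0,"wz":0},{"dx":0,"dy":0,"dz":0,"wx":0,"wy":0,"wz":0},{"dx":0,"dy":0,"dz":0,"wx":0,"wy":0,"wz":0}], "fingers": 30}}

```text
time_s: 16.3
eef_pos: [489.9, 317.5, 48.9]
ee_rot: [0.001, 0.059, 0.998, 0.001]
force: [-1.1, -0.7, 7.2]
grip_width: 0.452
grip_force: 25.3
```

```bash
python3 -c "
from h import *
p,R,s=tool();print(p,s['grip_width'],s['time_s'])
go([661.5,-81.5,200])
"
```

```text
[489.91994629 317.49877772  48.85491539] 0.4516846481829344 16.3
d(units, current tool axes) [ -8.71 -15.03  -6.04] w None
```

Request:
{"op": "step_arm", "data": {"increments": [{"dx":0,"dy":0,"dz":0,"wx":0,"wy":0,"wz":0}]}}

```text
time_s: 16.4
eef_pos: [489.9, 317.5, 48.9]
ee_rot: [0.001, 0.059, 0.998, 0.001]
force: [-0.1, -0.9, 6.8]
grip_width: 0.452
grip_force: 25.3
```

```bash
python3 -c "
from h import *
p,R,s=tool();print(p,s['force'],s['wrist_torque'],s['grip_width'],s['time_s'])
c=cap('wrist','w11.png'); print(caps(c,z=39,save='w11b.png'))
"
```

```text
[489.94575893 317.50106369  48.85939841] [-0.06921139 -0.89083605  6.81599148] [-0.14077327  0.09672254  0.02139692] 0.4517347712071556 16.4
[(0.94, [488.5, 317.4], '', np.float64(0.94)), (0.78, [403.6, 228.3], 'edge', np.float64(0.75))]
```

View pics/w11b.png

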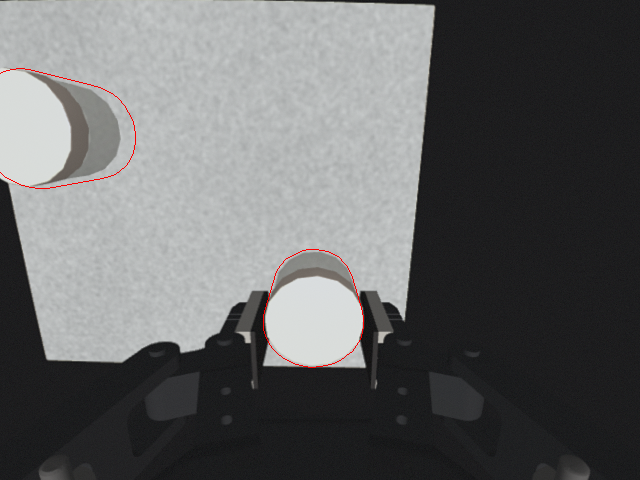

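The pot is held squarely, so I'll carry it to the back-right pocket.

Request:
{"op": "step_arm", "data": {"increments": [{"dx":0,"dy":0,"dz":-1,"wx":0,"wy":0,"wz":0},{"dx":0,"dy":0,"dz":-1,"wx":0,"wy":0,"wz":0},{"dx":-0.545,"dy":-0.94,"dz":-1,"wx":0,"wy":0,"wz":0},{"dx":-0.545,"dy":-0.94,"dz":-1,"wx":0,"wy":0,"wz":0},{"dx":-0.545,"dy":-0.94,"dz":-1,"wx":0,"wy":0,"wz":0}]}}

```text
time_s: 17.0
eef_pos: [521.5, 241.6, 173.8]
ee_rot: [0.0, 0.059, 0.998, 0.0]
force: [-0.5, 0.8, -0.7]
grip_width: 0.451
grip_force: 25.6
```

Request:
{"op": "step_arm", "data": {"increments": [{"dx":-0.545,"dy":-0.94,"dz":-1,"wx":0,"wy":0,"wz":0},{"dx":-0.545,"dy":-0.94,"dz":-0.5,"wx":0,"wy":0,"wz":0},{"dx":-0.545,"dy":-0.94,"dz":0,"wx":0,"wy":0,"wz":0},{"dx":-0.545,"dy":-0.94,"dz":0,"wx":0,"wy":0,"wz":0},{"dx":-0.545,"dy":-0.94,"dz":0,"wx":0,"wy":0,"wz":0}]}}

```text
time_s: 17.5
eef_pos: [575.4, 116.7, 210.4]
ee_rot: [0.001, 0.059, 0.998, 0.0]
force: [-0.2, 1.1, -0.8]
grip_width: 0.451
grip_force: 25.6
```

Request:
{"op": "step_arm", "data": {"increments": [{"dx":-0.545,"dy":-0.94,"dz":0,"wx":0,"wy":0,"wz":0},{"dx":-0.545,"dy":-0.94,"dz":0,"wx":0,"wy":0,"wz":0},{"dx":-0.545,"dy":-0.94,"dz":0,"wx":0,"wy":0,"wz":0},{"dx":-0.545,"dy":-0.94,"dz":0,"wx":0,"wy":0,"wz":0},{"dx":-0.545,"dy":-0.94,"dz":0,"wx":0,"wy":0,"wz":0}]}}

```text
time_s: 18.0
eef_pos: [629.2, -8.0, 210.3]
ee_rot: [0.0, 0.059, 0.998, -0.0]
force: [-0.1, -0.0, -0.2]
grip_width: 0.454
grip_force: 25.6
```

Request:
{"op": "step_arm", "data": {"increments": [{"dx":-0.545,"dy":-0.94,"dz":0.7,"wx":0,"wy":0,"wz":0},{"dx":-0.545,"dy":-0.94,"dz":0.8,"wx":0,"wy":0,"wz":0},{"dx":-0.545,"dy":-0.94,"dz":0.8,"wx":0,"wy":0,"wz":0},{"dx":0,"dy":0,"dz":0.8,"wx":0,"wy":0,"wz":0},{"dx":0,"dy":0,"dz":0,"wx":0,"wy":0,"wz":0}]}}

```text
time_s: 18.5
eef_pos: [660.0, -82.1, 129.5]
ee_rot: [-0.002, 0.06, 0.998, 0.001]
force: [-0.7, 0.4, -0.6]
grip_width: 0.455
grip_force: 25.6
```

```bash
python3 -c "
from h import *
p,R,s=tool();print(p,s['force'],s['grip_width'],s['time_s'])
c=cap('wrist','w12.png'); print(caps(c,z=p[2]-46+36)); print(lm('wrist',c,'pocket0'))
go([661.5,-81.5,110])
"
```

```text
[659.98888327 -82.11096405 129.461436  ] [-0.72863007  0.37145668 -0.63539983] 0.45504012214009615 18.5
[(0.57, [651.2, -23.1], '', np.float64(0.55)), (0.3, [548.4, -163.2], 'edge', np.float64(0.72))]
[(0.97, [592.9, 0.4, 41.9]), (0.88, [586.4, -73.9, 41.9]), (0.66, [661.6, -85.0, 40.9])]
d(units, current tool axes) [ 0.   -0.    0.95] w None
```

Request:
{"op": "step_arm", "data": {"increments": [{"dx":-0.03,"dy":0,"dz":0.5,"wx":0,"wy":0,"wz":0},{"dx":0,"dy":0,"dz":0.5,"wx":0,"wy":0,"wz":0},{"dx":0,"dy":0,"dz":0,"wx":0,"wy":0,"wz":0},{"dx":0,"dy":0,"dz":0,"wx":0,"wy":0,"wz":0}]}}

```text
time_s: 19.05
eef_pos: [661.8, -81.7, 106.7]
ee_rot: [-0.0, 0.059, 0.998, 0.0]
force: [0.2, -0.1, -0.9]
grip_width: 0.45
grip_force: 25.6
```

```bash
python3 -c "
from h import *
p,R,s=tool();print(p,s['force'],s['grip_width'],s['time_s'])
c=cap('wrist','w13.png'); print(lm('wrist',c,'pot0'))
z0=p[2]-45.9
a=np.linspace(0,2*np.pi,60); im=c['frame'].copy()
def circ(x,y,r,z,col): cv2.polylines(im,[np.int32([proj(c,[x+r*np.cos(t),y+r*np.sin(t),z])*8 for t in a])],True,col,1,cv2.LINE_AA,3)
for x,y in [(595.9,.4),(587.2,-72.8),(661,-81.5),(669.6,-8)]: circ(x,y,23,60,(0,200,0))
circ(p[0]-1.2,p[1],20,z0,(0,0,255)); circ(p[0]-1.2,p[1],20,z0+36,(255,0,0))
cv2.imwrite('pics/w13b.png',cv2.resize(im[60:420,160:640],(800,600)))
"
```

```text
[661.75874399 -81.73218346 106.70002272] [ 0.18775582 -0.06547474 -0.89255581] 0.44995697171033916 19.05
[(0.58, [659.7, -85.1, 62.3]), (0.57, [665.6, -10.4, 42.7])]
```

View pics/w13b.png

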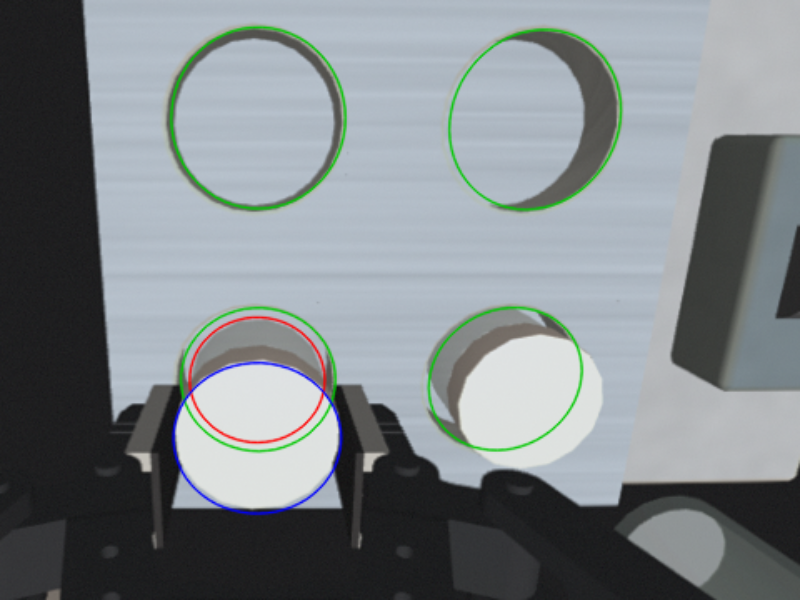

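Aligned well. Lower and release.

Request:
{"op": "step_arm", "data": {"increments": [{"dx":0,"dy":0,"dz":0.3,"wx":0,"wy":0,"wz":0},{"dx":0,"dy":0,"dz":0.34,"wx":0,"wy":0,"wz":0},{"dx":0,"dy":0,"dz":0,"wx":0,"wy":0,"wz":0}]}}

```text
time_s: 19.45
eef_pos: [661.1, -81.7, 89.2]
ee_rot: [-0.001, 0.059, 0.998, 0.0]
force: [-0.1, 0.2, -1.0]
grip_width: 0.457
grip_force: 25.6
```

Request:
{"op": "step_arm", "data": {"increments": [{"dx":0,"dy":0,"dz":0,"wx":0,"wy":0,"wz":0},{"dx":0,"dy":0,"dz":0,"wx":0,"wy":0,"wz":0},{"dx":0,"dy":0,"dz":-0.4,"wx":0,"wy":0,"wz":0},{"dx":0,"dy":0,"dz":-1,"wx":0,"wy":0,"wz":0},{"dx":0,"dy":0,"dz":-1,"wx":0,"wy":0,"wz":0}], "fingers": 56}}

```text
time_s: 19.95
eef_pos: [661.9, -81.9, 152.7]
ee_rot: [0.0, 0.059, 0.998, -0.0]
force: [-0.4, 0.5, 0.5]
grip_width: 0.655
grip_force: 0.0
```

```bash
python3 -c "
from h import *
p,R,s=tool();print(p,s['force'],s['grip_width'],s['time_s'])
c=cap('side');print(lm('side',c,'pot0'))
c=cap('wrist','w14.png'); print(lm('wrist',c,'pot0'),caps(c,z=78))
go([402.8,222.5,200])
"
```

```text
[661.90143653 -81.90608694 152.66752231] [-0.41116607  0.45524461  0.5168571 ] 0.6554345332031516 19.95
[(0.89, [405.2, 110.4, -1.2]), (0.77, [654.2, -77.7, 37.7]), (0.69, [670.2, -4.9, 41.4]), (0.59, [281.4, 234.9, 2.5]), (0.41, [631.1, -39.3, 1.6])]
[(0.61, [659.9, -85.1, 42.2])] [(0.93, [669.1, -7.8], '', np.float64(0.96)), (0.64, [659.7, -81.9], '', np.float64(0.94))]
d(units, current tool axes) [11.72 10.87 -1.96] w None
```

Request:
{"op": "step_arm", "data": {"increments": [{"dx":0,"dy":0,"dz":-1,"wx":0,"wy":0,"wz":0},{"dx":0.977,"dy":0.906,"dz":-0.9,"wx":0,"wy":0,"wz":0},{"dx":0.977,"dy":0.906,"dz":0,"wx":0,"wy":0,"wz":0},{"dx":0.977,"dy":0.906,"dz":0,"wx":0,"wy":0,"wz":0},{"dx":0.977,"dy":0.906,"dz":0,"wx":0,"wy":0,"wz":0}]}}

```text
time_s: 20.7
eef_pos: [574.2, 20.5, 197.6]
ee_rot: [-0.001, 0.059, 0.998, 0.0]
force: [1.7, 0.2, -0.1]
grip_width: 0.657
grip_force: 0.0
```

Request:
{"op": "step_arm", "data": {"increments": [{"dx":0.977,"dy":0.906,"dz":0,"wx":0,"wy":0,"wz":0},{"dx":0.977,"dy":0.906,"dz":0,"wx":0,"wy":0,"wz":0},{"dx":0.977,"dy":0.906,"dz":0,"wx":0,"wy":0,"wz":0},{"dx":0.977,"dy":0.906,"dz":0,"wx":0,"wy":0,"wz":0},{"dx":0.977,"dy":0.906,"dz":0,"wx":0,"wy":0,"wz":0}], "fingers": 62}}

```text
time_s: 21.2
eef_pos: [466.2, 147.3, 197.8]
ee_rot: [-0.001, 0.059, 0.998, -0.0]
force: [0.4, 1.5, -0.3]
grip_width: 0.728
grip_force: 0.0
```

Request:
{"op": "step_arm", "data": {"increments": [{"dx":0.977,"dy":0.906,"dz":0.8,"wx":0,"wy":0,"wz":0},{"dx":0.977,"dy":0.906,"dz":0.8,"wx":0,"wy":0,"wz":0},{"dx":0.977,"dy":0.906,"dz":0.8,"wx":0,"wy":0,"wz":0},{"dx":0,"dy":0,"dz":0,"wx":0,"wy":0,"wz":0},{"dx":0,"dy":0,"dz":0,"wx":0,"wy":0,"wz":0}]}}

```text
time_s: 21.7
eef_pos: [402.5, 222.7, 138.1]
ee_rot: [-0.001, 0.058, 0.998, -0.0]
force: [1.1, 0.3, -0.1]
grip_width: 0.729
grip_force: 0.0
```

```bash
python3 -c "
from h import *
p,R,s=tool();print(p,s['time_s'])
c=cap('wrist','w15.png'); r=caps(c); print(r)
v=[x[1] for x in r if abs(x[1][0]-402)<30 and abs(x[1][1]-222)<30 and not x[2]]
print(v); go([v[0][0]+.6,v[0][1],44.5],yawR(np.pi-.117))
"
```

```text
[402.45298482 222.73254638 138.05501884] 21.7
[(0.82, [407.0, 110.1], '', np.float64(0.91)), (0.79, [402.4, 223.0], '', np.float64(0.95)), (0.63, [282.9, 233.7], '', np.float64(0.92))]
[[402.4, 223.0]]
d(units, current tool axes) [0.03 0.03 3.77] w [ 0.    0.01 -0.02]
```

Request:
{"op": "step_arm", "data": {"increments": [{"dx":0,"dy":0.02,"dz":1,"wx":0,"wy":0,"wz":0},{"dx":0,"dy":0,"dz":1,"wx":0,"wy":0,"wz":0},{"dx":0,"dy":0,"dz":1,"wx":0,"wy":0,"wz":0},{"dx":0,"dy":0,"dz":0.72,"wx":0,"wy":0,"wz":0},{"dx":0,"dy":0,"dz":0,"wx":0,"wy":0,"wz":0}]}}

```text
time_s: 22.3
eef_pos: [402.7, 222.1, 44.2]
ee_rot: [-0.002, 0.06, 0.998, -0.001]
force: [0.1, -0.2, 0.6]
grip_width: 0.728
grip_force: 0.0
```

Request:
{"op": "step_arm", "data": {"increments": [{"dx":0,"dy":0,"dz":0,"wx":0,"wy":0,"wz":0},{"dx":0,"dy":0,"dz":0,"wx":0,"wy":0,"wz":0},{"dx":0,"dy":0,"dz":0,"wx":0,"wy":0,"wz":0},{"dx":0,"dy":0,"dz":0,"wx":0,"wy":0,"wz":0}], "fingers": 30}}

```text
time_s: 22.7
eef_pos: [403.9, 223.0, 46.8]
ee_rot: [0.001, 0.059, 0.998, 0.0]
force: [0.2, -2.8, 7.3]
grip_width: 0.452
grip_force: 25.5
```

```bash
python3 -c "
from h import *
p,R,s=tool();print(p,s['force'],s['grip_width'],s['time_s'])
c=cap('wrist'); print(caps(c)); go([596.8,0.4,190])
"
```

```text
[403.90045585 223.03161514  46.77077557] [ 0.18242245 -2.8245305   7.25162917] 0.45247710758062953 22.7
[(0.85, [402.7, 222.8], '', np.float64(0.93)), (0.83, [406.2, 111.3], '', np.float64(0.9)), (0.81, [297.8, 232.3], 'edge', np.float64(0.35))]
d(units, current tool axes) [-8.73 -7.93 -5.71] w None
```

Request:
{"op": "step_arm", "data": {"increments": [{"dx":0,"dy":0,"dz":-1,"wx":0,"wy":0,"wz":0},{"dx":0,"dy":0,"dz":-1,"wx":0,"wy":0,"wz":0},{"dx":-0.975,"dy":-0.88,"dz":-1,"wx":0,"wy":0,"wz":0},{"dx":-0.975,"dy":-0.88,"dz":-1,"wx":0,"wy":0,"wz":0},{"dx":-0.975,"dy":-0.88,"dz":-1,"wx":0,"wy":0,"wz":0}]}}

```text
time_s: 23.3
eef_pos: [468.3, 148.1, 172.2]
ee_rot: [0.0, 0.059, 0.998, 0.0]
force: [1.0, 0.6, -1.3]
grip_width: 0.459
grip_force: 25.5
```

Request:
{"op": "step_arm", "data": {"increments": [{"dx":-0.975,"dy":-0.88,"dz":0,"wx":0,"wy":0,"wz":0},{"dx":-0.975,"dy":-0.88,"dz":0,"wx":0,"wy":0,"wz":0},{"dx":-0.975,"dy":-0.88,"dz":0,"wx":0,"wy":0,"wz":0},{"dx":-0.975,"dy":-0.88,"dz":0,"wx":0,"wy":0,"wz":0},{"dx":-0.975,"dy":-0.88,"dz":0.6,"wx":0,"wy":0,"wz":0}]}}

```text
time_s: 23.8
eef_pos: [577.4, 24.1, 157.5]
ee_rot: [0.002, 0.059, 0.998, -0.0]
force: [0.6, 0.8, -1.0]
grip_width: 0.453
grip_force: 25.6
```

Request:
{"op": "step_arm", "data": {"increments": [{"dx":-0.975,"dy":-0.88,"dz":0.9,"wx":0,"wy":0,"wz":0},{"dx":0,"dy":0,"dz":0.8,"wx":0,"wy":0,"wz":0},{"dx":0,"dy":0,"dz":0,"wx":0,"wy":0,"wz":0},{"dx":0,"dy":0,"dz":0,"wx":0,"wy":0,"wz":0}]}}

```text
time_s: 24.2
eef_pos: [597.4, 0.9, 113.8]
ee_rot: [0.0, 0.059, 0.998, 0.0]
force: [0.6, 0.3, -0.1]
grip_width: 0.457
grip_force: 25.6
```

```bash
python3 -c "
from h import *
p,R,s=tool();print(p,s['force'],s['grip_width'],s['time_s'])
c=cap('wrist','w16.png'); print(caps(c,z=p[2]-43.8+36)); go([597,.4,89],yawR(np.pi-.117))
"
```

```text
[597.38879619   0.93335203 113.79187467] [ 0.60051674  0.33006531 -0.10671747] 0.4573905661518096 24.2
[(0.91, [596.0, 0.8], '', np.float64(0.94)), (0.81, [655.6, -71.8], '', np.float64(0.08)), (0.77, [636.9, -4.5], '', np.float64(0.28))]
d(units, current tool axes) [ 0.03 -0.03  1.03] w [-0.    0.02 -0.  ]
```

Alignment is good, so I'll insert it.

Request:
{"op": "step_arm", "data": {"increments": [{"dx":0,"dy":-0.02,"dz":0.35,"wx":0,"wy":0,"wz":0},{"dx":0,"dy":0,"dz":0.35,"wx":0,"wy":0,"wz":0},{"dx":0,"dy":0,"dz":0.35,"wx":0,"wy":0,"wz":0},{"dx":0,"dy":0,"dz":0,"wx":0,"wy":0,"wz":0}]}}

```text
time_s: 24.7
eef_pos: [597.0, 0.2, 85.7]
ee_rot: [-0.001, 0.059, 0.998, 0.0]
force: [-0.2, 0.3, -0.3]
grip_width: 0.453
grip_force: 26.0
```

Request:
{"op": "step_arm", "data": {"increments": [{"dx":0,"dy":0,"dz":0,"wx":0,"wy":0,"wz":0},{"dx":0,"dy":0,"dz":0,"wx":0,"wy":0,"wz":0},{"dx":0,"dy":0,"dz":-0.4,"wx":0,"wy":0,"wz":0},{"dx":0,"dy":0,"dz":-1,"wx":0,"wy":0,"wz":0},{"dx":0,"dy":0,"dz":-1,"wx":0,"wy":0,"wz":0}], "fingers": 56}}

```text
time_s: 25.2
eef_pos: [597.3, 0.1, 148.2]
ee_rot: [-0.0, 0.059, 0.998, -0.0]
force: [0.8, -0.2, 0.1]
grip_width: 0.654
grip_force: 0.0
```

Request:
{"op": "step_arm", "data": {"increments": [{"dx":0,"dy":0,"dz":-1,"wx":0,"wy":0,"wz":0},{"dx":0,"dy":0,"dz":-1,"wx":0,"wy":0,"wz":0},{"dx":0,"dy":0,"dz":0,"wx":0,"wy":0,"wz":0}], "fingers": 85}}

```text
time_s: 25.5
eef_pos: [598.7, -0.1, 201.3]
ee_rot: [0.004, 0.059, 0.998, -0.001]
force: [0.9, -0.0, -1.1]
grip_width: 0.993
grip_force: 0.0
```

```bash
python3 -c "
from h import *
p,R,s=tool();print(p,s['force'],s['time_s'])
c=cap('wrist','w17.png'); print(caps(c,z=78),lm('wrist',c,'switch_tip'))
for n in ['side','scene']:
  c=cap(n);print(lm(n,c,'pot0'),lm(n,c,'switch_tip'))
go([614.5,80.2,130])
"
```

```text
[ 5.98662581e+02 -1.07334854e-01  2.01327485e+02] [ 0.90215203 -0.0032352  -1.05400249] 25.5
[(0.92, [661.5, -78.4], '', np.float64(0.66)), (0.76, [670.4, -8.8], '', np.float64(0.9)), (0.69, [595.2, -0.1], '', np.float64(0.97))] [(0.95, [613.9, 83.2, 124.2]), (0.57, [590.3, -4.6, 42.0])]
[(0.87, [592.6, -0.4, 46.3]), (0.79, [655.5, -79.9, 41.2]), (0.72, [407.2, 109.2, -0.6]), (0.7, [280.9, 237.9, 3.6]), (0.56, [667.3, -8.8, 43.4]), (0.56, [587.5, -71.7, 40.9])] [(0.61, [618.2, 83.4, 121.5]), (0.22, [447.1, -295.2, 7.1])]
[(0.86, [598.9, 2.9, 40.7]), (0.71, [657.7, -82.9, 41.6]), (0.62, [672.1, -5.6, 40.7]), (0.61, [408.2, 110.2, 0.4])] [(0.82, [618.0, 77.4, 124.7])]
d(units, current tool axes) [-0.31  3.26  2.65] w None
```

View pics/w17.png

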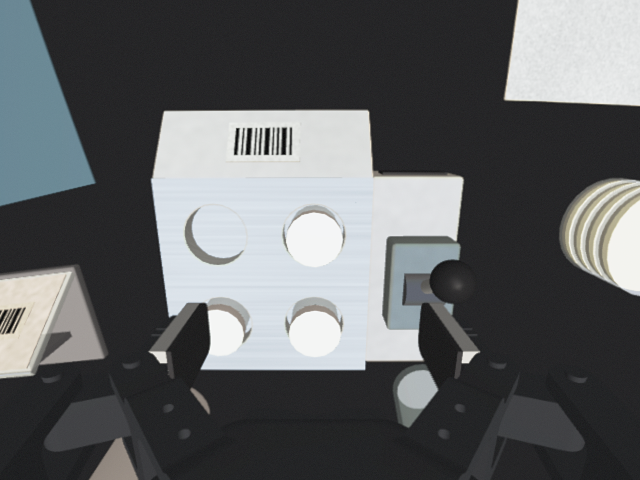

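All three pots are seated: (314,238), (314,328) and (220,330). Next I'll push the lever back on.

Request:
{"op": "step_arm", "data": {"increments": [{"dx":-0.11,"dy":0.8,"dz":0,"wx":0,"wy":0,"wz":0},{"dx":-0.1,"dy":0.8,"dz":0,"wx":0,"wy":0,"wz":0},{"dx":-0.1,"dy":0.8,"dz":0,"wx":0,"wy":0,"wz":0},{"dx":0,"dy":0.86,"dz":0.2,"wx":0,"wy":0,"wz":0},{"dx":0,"dy":0,"dz":0.5,"wx":0,"wy":0,"wz":0}]}}

```text
time_s: 26.45
eef_pos: [615.0, 82.2, 179.5]
ee_rot: [0.001, 0.058, 0.998, 0.0]
force: [-0.0, 0.5, -0.2]
grip_width: 0.992
grip_force: 0.0
```

Request:
{"op": "step_arm", "data": {"increments": [{"dx":0,"dy":0,"dz":1,"wx":0,"wy":0,"wz":0},{"dx":0,"dy":0,"dz":1,"wx":0,"wy":0,"wz":0},{"dx":0,"dy":0,"dz":0,"wx":0,"wy":0,"wz":0}]}}

```text
time_s: 26.75
eef_pos: [612.8, 79.5, 125.4]
ee_rot: [-0.004, 0.059, 0.998, -0.0]
force: [0.3, 0.1, -0.2]
grip_width: 0.995
grip_force: 0.0
```

```bash
python3 -c "
from h import *
p,R,s=tool();print(p,s['force'],s['time_s'])
c=cap('wrist','w18.png'); print(lm('wrist',c,'switch_tip'))
g=cv2.cvtColor(c['frame'],cv2.COLOR_BGR2GRAY)
for d in eyes.cut_out('wrist','switch_tip')[:2]: 
  ys,xs=np.nonzero(d['mask']); print(d['p'],xs.min(),xs.max(),ys.min(),ys.max())
print(proj(c,[614,80.5,124.7]))
"
```

```text
[612.81799845  79.51131913 125.41735745] [ 0.32656229  0.08878819 -0.16980795] 26.75
[(0.63, [615.2, 82.4, 122.0])]
0.95 279 347 313 383
[317.32490631 341.7637543 ]
```

Request:
{"op": "step_arm", "data": {"increments": [{"dx":0,"dy":0,"dz":-0.05,"wx":0,"wy":0,"wz":0},{"dx":0,"dy":0,"dz":0,"wx":0,"wy":0,"wz":0},{"dx":0,"dy":0,"dz":0,"wx":0,"wy":0,"wz":0},{"dx":0,"dy":0,"dz":0,"wx":0,"wy":0,"wz":0},{"dx":0,"dy":0,"dz":0,"wx":0,"wy":0,"wz":0}], "fingers": 20, "squeeze": 30}}

```text
time_s: 27.4
eef_pos: [614.6, 79.3, 131.1]
ee_rot: [-0.0, 0.059, 0.998, -0.001]
force: [-3.2, -5.0, 3.7]
grip_width: 0.278
grip_force: 29.2
```

Request:
{"op": "step_arm", "data": {"increments": [{"dx":-0.55,"dy":0,"dz":-0.22,"wx":0,"wy":0,"wz":0},{"dx":-0.6,"dy":0,"dz":-0.08,"wx":0,"wy":0,"wz":0},{"dx":-0.6,"dy":0,"dz":0.08,"wx":0,"wy":0,"wz":0},{"dx":-0.55,"dy":0,"dz":0.22,"wx":0,"wy":0,"wz":0},{"dx":-0.2,"dy":0,"dz":0.1,"wx":0,"wy":0,"wz":0}]}}

```text
time_s: 27.9
eef_pos: [677.2, 72.0, 128.4]
ee_rot: [-0.0, 0.059, 0.998, -0.0]
force: [-7.4, -3.8, 9.9]
grip_width: 0.278
grip_force: 31.7
```

Request:
{"op": "step_arm", "data": {"increments": [{"dx":0,"dy":0,"dz":0,"wx":0,"wy":0,"wz":0},{"dx":0,"dy":0,"dz":0,"wx":0,"wy":0,"wz":0}]}}

```text
time_s: 28.1
eef_pos: [677.1, 72.0, 128.5]
ee_rot: [0.001, 0.059, 0.998, -0.001]
force: [1.2, -4.7, 3.1]
grip_width: 0.282
grip_force: 31.4
```

Request:
{"op": "step_arm", "data": {"increments": [{"dx":0,"dy":0,"dz":0,"wx":0,"wy":0,"wz":0},{"dx":0,"dy":0,"dz":0,"wx":0,"wy":0,"wz":0},{"dx":0,"dy":0,"dz":0,"wx":0,"wy":0,"wz":0},{"dx":0,"dy":0,"dz":-1,"wx":0,"wy":0,"wz":0},{"dx":0,"dy":0,"dz":-1,"wx":0,"wy":0,"wz":0}], "fingers": 85}}

```text
time_s: 28.6
eef_pos: [676.3, 73.1, 178.0]
ee_rot: [-0.001, 0.059, 0.998, 0.0]
force: [0.6, 0.8, 1.0]
grip_width: 0.996
grip_force: 0.0
```

```bash
python3 -c "
from h import *
p,R,s=tool();print(p,s['force'],s['time_s'])
c=cap('wrist','w19.png'); print(lm('wrist',c,'switch_tip'))
for n in ['side','scene']:
  c=cap(n,n+'19.png')
  for l in ['switch_tip','pot0','scanner','scanner_eye','scanner_mat','card_label','warmer_label','card']: print(n,l,lm(n,c,l,.3))
"
```

```text
[676.25829526  73.12675072 177.95737138] [0.60980185 0.76699654 1.00247911] 28.6
[(0.73, [668.9, 76.2, 123.8])]
side switch_tip [(0.73, [674.9, 76.6, 124.2])]
side pot0 [(0.8, [409.2, 107.6, -3.3]), (0.78, [595.2, -2.0, 44.9]), (0.76, [284.7, 237.5, 2.5]), (0.73, [446.2, -273.0, 3.0]), (0.7, [668.2, -8.2, 43.1]), (0.61, [654.1, -75.9, 41.1])]
side scanner [(0.86, [445.5, -298.5, 5.9])]
side scanner_eye [(0.84, [521.4, -315.3, 17.3]), (0.61, [587.4, -74.3, 40.3]), (0.61, [659.1, -279.0, 0.2])]
side scanner_mat [(0.73, [447.6, -273.3, 2.1])]
side card_label [(0.75, [647.7, -279.0, 44.9])]
side warmer_label [(0.55, [527.8, -22.4, 46.9])]
side card [(0.91, [656.0, -276.9, 5.4])]
scene switch_tip [(0.61, [676.6, 68.5, 124.4])]
scene pot0 [(0.94, [657.5, -82.7, 40.2]), (0.88, [285.0, 236.3, -1.5]), (0.86, [405.7, 111.1, -0.9]), (0.82, [597.6, 1.2, 40.9]), (0.68, [671.6, -5.6, 43.8]), (0.59, [443.9, 275.3, -2.0])]
scene scanner [(0.87, [452.1, -293.6, 6.4])]
scene scanner_eye [(0.85, [519.8, -312.8, 15.1])]
scene scanner_mat [(0.58, [443.2, -275.3, 0.3]), (0.46, [790.8, 91.6, 2.5])]
scene card_label [(0.71, [645.1, -275.5, 54.1])]
scene warmer_label [(0.74, [525.1, -28.9, 39.1])]
scene card [(0.56, [653.2, -281.3, 1.3])]
```

The lever is back to its start position on the far side, so the warmer is on. I'll move to view the scanner and card.

Request:
{"op": "step_arm", "data": {"increments": [{"dx":0.2,"dy":-1,"dz":-0.5,"wx":0,"wy":0,"wz":0},{"dx":0.2,"dy":-1,"dz":-0.5,"wx":0,"wy":0,"wz":0},{"dx":0.2,"dy":-1,"dz":-0.5,"wx":0,"wy":0,"wz":0},{"dx":0.2,"dy":-1,"dz":-0.5,"wx":0,"wy":0,"wz":0},{"dx":0.2,"dy":-1,"dz":0,"wx":0,"wy":0,"wz":0}]}}

```text
time_s: 30.1
eef_pos: [637.3, -49.5, 230.1]
ee_rot: [0.002, 0.059, 0.998, -0.0]
force: [-0.0, -0.2, 0.0]
grip_width: 1.0
grip_force: 0.0
```

Request:
{"op": "step_arm", "data": {"increments": [{"dx":0.2,"dy":-1,"dz":0,"wx":0,"wy":0,"wz":0},{"dx":0.2,"dy":-1,"dz":0,"wx":0,"wy":0,"wz":0},{"dx":0.2,"dy":-1,"dz":0,"wx":0,"wy":0,"wz":0},{"dx":0.2,"dy":-1,"dz":0,"wx":0,"wy":0,"wz":0},{"dx":0.2,"dy":-1,"dz":0,"wx":0,"wy":0,"wz":0}]}}

```text
time_s: 30.6
eef_pos: [597.2, -170.6, 228.2]
ee_rot: [0.0, 0.059, 0.998, -0.0]
force: [0.2, -0.2, 0.7]
grip_width: 0.996
grip_force: 0.0
```

Request:
{"op": "step_arm", "data": {"increments": [{"dx":0.2,"dy":-1,"dz":0,"wx":0,"wy":0,"wz":0},{"dx":0.2,"dy":-1,"dz":0,"wx":0,"wy":0,"wz":0},{"dx":0.2,"dy":-1,"dz":0,"wx":0,"wy":0,"wz":0},{"dx":0.2,"dy":-1,"dz":0,"wx":0,"wy":0,"wz":0},{"dx":0.1,"dy":-0.9,"dz":0,"wx":0,"wy":0,"wz":0}]}}

```text
time_s: 31.1
eef_pos: [560.3, -289.8, 228.2]
ee_rot: [0.0, 0.059, 0.998, -0.0]
force: [0.6, -0.6, 0.2]
grip_width: 0.992
grip_force: 0.0
```

Request:
{"op": "step_arm", "data": {"increments": [{"dx":0,"dy":0,"dz":0,"wx":0,"wy":0,"wz":0},{"dx":0,"dy":0,"dz":0,"wx":0,"wy":0,"wz":0}]}}

```text
time_s: 31.3
eef_pos: [560.8, -288.4, 228.0]
ee_rot: [-0.0, 0.059, 0.998, 0.0]
force: [0.6, 0.5, 0.0]
grip_width: 0.996
grip_force: 0.0
```

```bash
python3 -c "
from h import *
p,R,s=tool();print(p,s['force'],s['time_s'])
c=cap('wrist','w20.png')
for l in ['card_label','card','scanner','scanner_eye','scanner_mat']: print(l,lm('wrist',c,l))
import pickle; pickle.dump({k:c[k] for k in ['frame','fx','fy','cx','cy','k1','M']},open('w20.pkl','wb'))
"
```

```text
[ 560.8358491  -288.4345409   227.95959206] [0.60635024 0.49992965 0.0271797 ] 31.3
card_label [(0.93, [641.2, -275.7, 50.3])]
card [(0.73, [651.7, -281.3, -3.5])]
scanner [(0.62, [448.4, -296.2, 2.1])]
scanner_eye [(0.69, [519.7, -313.8, 19.8]), (0.42, [442.5, -268.4, 0.1])]
scanner_mat [(0.7, [440.6, -268.6, 3.3])]
```

View pics/w20.png

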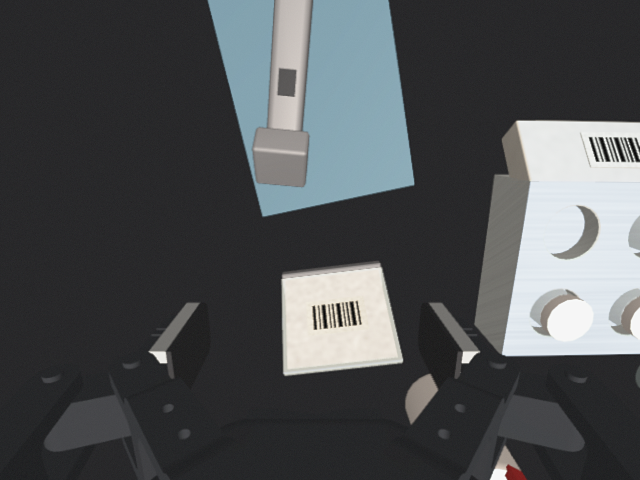

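The card panel's corners are at about (283,277), (381,268), (285,375) and (402,361), with the label at (337,315). The scanner handle's top runs from (294,0) to (285.5,129).

```bash
cat > card.py <<'E'
from h import *
import pickle
from scipy.optimize import least_squares
c=pickle.load(open('w20.pkl','rb'))
co,si=47.5*np.cos(np.radians(55)),47.5*np.sin(np.radians(55))
L=[(-co,-50,-si),(-co,50,-si),(co,-50,si),(co,50,si),(0,0,0)]
P=[(283,277),(381,268),(285,375),(402,361),(337,315)]
def W(v,l): k,s=np.cos(v[2]),np.sin(v[2]); return np.array([v[0]+k*l[0]-s*l[1],v[1]+s*l[0]+k*l[1],51.5+l[2]])
f=lambda v:np.concatenate([proj(c,W(v,l))-p for l,p in zip(L,P)])
r=least_squares(f,[645,-278,.1]); print('card label',r.x,f(r.x).reshape(-1,2).round(1).tolist())
a=onz(c,294.5,2,33);b=onz(c,285.5,129,33); d=b-a; print('handle',a,b,'yaw',np.arctan2(d[1],d[0]))
d/=np.linalg.norm(d); print('at x=449.5: y',a[1]+d[1]/d[0]*(449.5-a[0]))
print('button',onz(c,287,83,33))
print('mat corners',onz(c,263,216,3),onz(c,414,184,3))
E
python3 card.py
```

```text
card label [ 6.43880849e+02 -2.77247207e+02  1.49844852e-04] [[-1.1, 1.6], [1.1, -0.6], [-1.6, -1.5], [1.5, 0.0], [0.0, 1.0]]
handle [ 384.51893283 -282.68097556   33.        ] [ 477.05681686 -302.48947598   33.        ] yaw -0.2108758751359246
at x=449.5: y -296.59071112347027
button [ 441.7731405  -296.35875481   33.        ]
mat corners [ 553.48077679 -337.67366794    3.        ] [ 539.70236898 -189.85581136    3.        ]
```

```bash
python3 -c "
from h import *
Rt=yawR(np.pi-.225); go([449.4,-296.8,33],Rt)
p,R,s=tool(); print((Rt.T@(np.array([449.4,-296.8,33])-p)/25).round(2))
"
```

```text
d(units, current tool axes) [ 4.4  -0.88  7.81] w [-0.    0.    1.03]
[ 4.28 -1.34  7.81]
```

Request:
{"op": "step_arm", "data": {"increments": [{"dx":0,"dy":0,"dz":0.3,"wx":0,"wy":0,"wz":1},{"dx":1,"dy":-0.34,"dz":1,"wx":0,"wy":0,"wz":0.03},{"dx":1,"dy":-0.34,"dz":0.7,"wx":0,"wy":0,"wz":0},{"dx":1,"dy":-0.33,"dz":0.7,"wx":0,"wy":0,"wz":0},{"dx":1,"dy":-0.33,"dz":0.7,"wx":0,"wy":0,"wz":0}], "fingers": 70}}

```text
time_s: 32.1
eef_pos: [455.0, -298.5, 142.5]
ee_rot: [0.0, 0.112, 0.994, -0.0]
force: [1.3, -0.2, -0.3]
grip_width: 0.824
grip_force: 0.0
```

Request:
{"op": "step_arm", "data": {"increments": [{"dx":0.28,"dy":0,"dz":0.4,"wx":0,"wy":0,"wz":0},{"dx":0,"dy":0,"dz":1,"wx":0,"wy":0,"wz":0},{"dx":0,"dy":0,"dz":0,"wx":0,"wy":0,"wz":0},{"dx":0,"dy":0,"dz":0,"wx":0,"wy":0,"wz":0}]}}

```text
time_s: 32.5
eef_pos: [449.4, -297.3, 108.5]
ee_rot: [0.0, 0.113, 0.994, 0.0]
force: [-0.1, -1.1, -0.5]
grip_width: 0.816
grip_force: 0.0
```

```bash
python3 -c "
from h import *
p,R,s=tool();print(p,s['force'],s['time_s'])
c=cap('wrist','w21.png')
for l in ['scanner','scanner_eye']: print(l,lm('wrist',c,l))
d=eyes.cut_out('wrist','scanner')
for e in d[:1]:
  m=e['mask']; print(e['p'])
  for r in (20,60,100,140,180,220,260,300,340):
    x=np.nonzero(m[r])[0]
    if len(x): 
      A=onz(c,x.min(),r,33);B=onz(c,x.max(),r,33); print(r,x.min(),x.max(),((A+B)/2).round(1))
go([449.4,-296.8,33],yawR(np.pi-.225))
"
```

```text
[ 449.3758084  -297.29037171  108.53294262] [-0.06150876 -1.05826152 -0.48666188] 32.5
scanner [(0.71, [447.5, -296.2, 0.5])]
scanner_eye [(0.82, [519.3, -314.0, 17.7])]
0.88
100 289 331 [ 359.7 -279.    33. ]
140 282 339 [ 378.8 -283.2   33. ]
180 283 338 [ 398.9 -287.9   33. ]
220 285 338 [ 420.3 -292.2   33. ]
260 287 337 [ 443.1 -297.2   33. ]
300 289 337 [ 467.4 -302.2   33. ]
340 275 352 [ 493.4 -307.9   33. ]
d(units, current tool axes) [0.02 0.03 3.04] w [-0.01  0.01 -0.01]
```

Request:
{"op": "step_arm", "data": {"increments": [{"dx":0,"dy":-0.03,"dz":0.8,"wx":0,"wy":0,"wz":-0.13},{"dx":0,"dy":0,"dz":0.8,"wx":0,"wy":0,"wz":0},{"dx":0,"dy":0,"dz":0.8,"wx":0,"wy":0,"wz":0},{"dx":0,"dy":0,"dz":0.62,"wx":0,"wy":0,"wz":0},{"dx":0,"dy":0,"dz":0,"wx":0,"wy":0,"wz":0}]}}

```text
time_s: 33.2
eef_pos: [448.4, -297.5, 31.4]
ee_rot: [-0.001, 0.106, 0.994, 0.001]
force: [-0.6, 0.1, -0.0]
grip_width: 0.821
grip_force: 0.0
```

Request:
{"op": "step_arm", "data": {"increments": [{"dx":0,"dy":0,"dz":0,"wx":0,"wy":0,"wz":0},{"dx":0,"dy":0,"dz":0,"wx":0,"wy":0,"wz":0},{"dx":0,"dy":0,"dz":0,"wx":0,"wy":0,"wz":0},{"dx":0,"dy":0,"dz":0,"wx":0,"wy":0,"wz":0},{"dx":0,"dy":0,"dz":0,"wx":0,"wy":0,"wz":0}], "fingers": 20, "squeeze": 60}}

```text
time_s: 33.7
eef_pos: [449.4, -298.6, 33.8]
ee_rot: [0.001, 0.106, 0.994, -0.001]
force: [-0.9, 0.4, 6.0]
grip_width: 0.341
grip_force: 60.8
```

```bash
cat > aim.py <<'E'
from h import *
p0,R0,s=tool(); print(p0,s['force'],s['grip_width'],s['time_s'])
c=cap('wrist','w22.png'); print(lm('wrist',c,'scanner'),lm('wrist',c,'scanner_eye'))
E
python3 aim.py
```

```text
[ 449.41331963 -298.58861108   33.77270947] [-0.89149515  0.4222142   6.0354167 ] 0.3405744058591026 33.7
[(0.57, [446.0, -295.1, 3.3])] []
```

```bash
cat > aim2.py <<'E'
from h import *
EYE=np.array([-72.5,0,16.3])
def pose(label,yaw,down,dist=70):
    # scanner pitch: sight at 45 deg down when tool vertical
    e=np.radians(down); a=np.radians(down-45)
    sight=np.array([np.cos(yaw)*np.cos(e),np.sin(yaw)*np.cos(e),-np.sin(e)])
    S=Ro.from_euler('z',yaw).as_matrix()@Ro.from_euler('y',a).as_matrix() # scanner axes, nose down +a
    Rt=S@np.diag([-1,1,-1.]); assert np.allclose(Rt@np.array([-1,0,1])/2**.5,sight)
    eye=np.array(label)-dist*sight
    return eye-Rt@EYE,Rt
W=pose([525.7,-27.6,43],-.117,55); C=pose([645.2,-277.4,52],0.0,35)
def rel(T):
    p,R,s=tool(); print('TCP',T[0].round(1),'now',p.round(1),s['force'],round(s['grip_width'],3),s['time_s'])
    w=np.degrees(Ro.from_matrix(R.T@T[1]).as_rotvec())/6
    e=Ro.from_matrix(R.T@T[1]).as_euler('ZYX',degrees=True)/6
    print('d current axes',(R.T@(T[0]-p)/25).round(2),'w',w.round(2),'ZYX',e.round(2))
    yaw=np.arctan2(-T[1][1,0],-T[1][0,0]); V=yawR(np.pi+yaw); print('d in level axes of target yaw',(V.T@(T[0]-p)/25).round(2))
if __name__=='__main__':
    rel(W); rel(C)
E
python3 aim2.py
```

```text
TCP [417.7 -14.9 129. ] now [ 449.4 -298.6   33.8] [-0.28325177  1.12263477  6.40677816] 0.338 33.85
d current axes [ 3.62 10.82 -3.83] w [ 0.07  1.68 -0.91] ZYX [-0.91  1.68 -0.01]
d in level axes of target yaw [ 2.58 11.12 -3.81]
TCP [ 513.6 -277.4   95.6] now [ 449.4 -298.6   33.8] [-0.28325177  1.12263477  6.40677816] 0.338 33.85
d current axes [-2.34  1.37 -2.47] w [-0.19 -1.64 -2.02] ZYX [-2.02 -1.65 -0.02]
d in level axes of target yaw [-2.57  0.85 -2.47]
```

Request:
{"op": "step_arm", "data": {"increments": [{"dx":0,"dy":0,"dz":-0.5,"wx":0,"wy":0,"wz":0},{"dx":0,"dy":0,"dz":-0.8,"wx":0,"wy":0,"wz":0},{"dx":0,"dy":0,"dz":-0.9,"wx":0,"wy":0,"wz":0},{"dx":0,"dy":0,"dz":-1,"wx":0,"wy":0,"wz":-0.5},{"dx":0,"dy":0,"dz":-0.6,"wx":0,"wy":0,"wz":-0.41}]}}

```text
time_s: 34.35
eef_pos: [449.2, -298.3, 130.2]
ee_rot: [0.001, 0.057, 0.998, -0.001]
force: [1.1, -0.3, -2.1]
grip_width: 0.337
grip_force: 59.7
```

Request:
{"op": "step_arm", "data": {"increments": [{"dx":0.23,"dy":0.8,"dz":0,"wx":0,"wy":0,"wz":0},{"dx":0.23,"dy":0.93,"dz":0,"wx":0,"wy":0,"wz":0},{"dx":0.23,"dy":0.93,"dz":0,"wx":0,"wy":0,"wz":0},{"dx":0.23,"dy":0.93,"dz":0,"wx":0,"wy":0,"wz":0},{"dx":0.23,"dy":0.93,"dz":0,"wx":0,"wy":0,"wz":0}]}}

```text
time_s: 34.85
eef_pos: [433.3, -181.6, 128.3]
ee_rot: [0.0, 0.059, 0.998, -0.0]
force: [0.1, 0.9, -1.9]
grip_width: 0.34
grip_force: 59.8
```

Request:
{"op": "step_arm", "data": {"increments": [{"dx":0.23,"dy":0.93,"dz":0,"wx":0,"wy":0,"wz":0},{"dx":0.23,"dy":0.93,"dz":0,"wx":0,"wy":0,"wz":0},{"dx":0.23,"dy":0.93,"dz":0,"wx":0,"wy":0,"wz":0},{"dx":0.23,"dy":0.93,"dz":0,"wx":0,"wy":0,"wz":0},{"dx":0.23,"dy":0.93,"dz":0,"wx":0,"wy":0,"wz":0}]}}

```text
time_s: 35.35
eef_pos: [418.3, -62.7, 128.3]
ee_rot: [0.0, 0.059, 0.998, -0.0]
force: [0.1, 1.6, -1.1]
grip_width: 0.34
grip_force: 59.8
```

Request:
{"op": "step_arm", "data": {"increments": [{"dx":0.23,"dy":0.93,"dz":0,"wx":0,"wy":0,"wz":0},{"dx":0,"dy":0,"dz":0,"wx":0,"wy":0.6,"wz":0},{"dx":0,"dy":0,"dz":0,"wx":0,"wy":0.6,"wz":0},{"dx":0,"dy":0,"dz":0,"wx":0,"wy":0.47,"wz":0},{"dx":0,"dy":0,"dz":0,"wx":0,"wy":0,"wz":0}]}}

```text
time_s: 35.85
eef_pos: [416.1, -40.0, 128.0]
ee_rot: [-0.087, 0.058, 0.994, 0.005]
force: [-0.5, -0.3, -2.5]
grip_width: 0.339
grip_force: 59.8
```

```bash
python3 -c "
from aim2 import *
rel(W)
for n in ['side','scene']:
  c=cap(n,n+'23.png')
  for l in ['scanner','scanner_eye','warmer_label']: print(n,l,lm(n,c,l,.3))
p,R,s=tool(); print('eye pred',(p+R@EYE).round(1))
"
```

```text
TCP [417.7 -14.9 129. ] now [416.1 -40.  128. ] [-0.50266011 -0.270018   -2.54728548] 0.339 35.85
d current axes [ 0.06  1.   -0.03] w [-0.  0.  0.] ZYX [ 0.  0. -0.]
d in level axes of target yaw [ 0.05  1.   -0.04]
side scanner [(0.97, [405.3, -38.5, 99.5])]
side scanner_eye [(0.96, [485.1, -52.8, 97.6])]
side warmer_label [(0.74, [529.3, -25.4, 46.3])]
scene scanner [(0.56, [411.9, -33.6, 99.5]), (0.35, [659.4, -82.2, 40.6])]
scene scanner_eye [(0.9, [485.6, -46.7, 97.9])]
scene warmer_label [(0.58, [525.3, -32.0, 40.8])]
eye pred [483.5 -48.   99. ]
```

Request:
{"op": "step_arm", "data": {"increments": [{"dx":0.03,"dy":0.5,"dz":-0.02,"wx":0,"wy":0,"wz":0},{"dx":0.02,"dy":0.51,"dz":-0.02,"wx":0,"wy":0,"wz":0},{"dx":0,"dy":0,"dz":0,"wx":0,"wy":0,"wz":0},{"dx":0,"dy":0,"dz":0,"wx":0,"wy":0,"wz":0},{"dx":0,"dy":0,"dz":0,"wx":0,"wy":0,"wz":0}]}}

```text
time_s: 36.75
eef_pos: [417.5, -14.8, 128.7]
ee_rot: [-0.087, 0.058, 0.994, 0.005]
force: [0.7, 0.1, -2.0]
grip_width: 0.341
grip_force: 59.8
```

```bash
python3 -c "
from aim2 import *
rel(W)
for n in ['side','scene']:
  c=cap(n,n+'24.png')
  for l in ['scanner','scanner_eye','warmer_label']: print(n,l,lm(n,c,l,.3))
p,R,s=tool(); print('eye pred',(p+R@EYE).round(1))
"
```

```text
TCP [417.7 -14.9 129. ] now [417.5 -14.8 128.7] [ 0.65073557  0.10781446 -1.98738682] 0.341 36.75
d current axes [-0.01 -0.   -0.01] w [-0. -0.  0.] ZYX [ 0. -0. -0.]
d in level axes of target yaw [-0.01 -0.   -0.01]
side scanner [(0.68, [409.3, -11.0, 101.3])]
side scanner_eye [(0.89, [484.2, -24.6, 98.9])]
side warmer_label [(0.98, [527.1, -25.0, 46.6])]
scene scanner [(0.78, [413.2, -11.5, 100.8])]
scene scanner_eye [(0.63, [486.2, -21.6, 98.0])]
scene warmer_label [(0.93, [526.3, -30.9, 38.1])]
eye pred [485.6 -22.9 100.1]
```

Request:
{"op": "step_arm", "data": {"increments": [{"dx":0,"dy":0,"dz":0,"wx":0,"wy":0,"wz":0},{"dx":0,"dy":0,"dz":0,"wx":0,"wy":0,"wz":0},{"dx":0,"dy":0,"dz":0,"wx":0,"wy":0,"wz":0},{"dx":0,"dy":0,"dz":0,"wx":0,"wy":0,"wz":0},{"dx":0,"dy":0,"dz":0,"wx":0,"wy":0,"wz":0}]}}

```text
time_s: 37.65
eef_pos: [417.5, -14.7, 128.7]
ee_rot: [-0.087, 0.058, 0.994, 0.005]
force: [0.5, 0.4, -1.9]
grip_width: 0.338
grip_force: 59.8
```

Request:
{"op": "step_arm", "data": {"increments": [{"dx":0,"dy":0,"dz":0,"wx":0,"wy":0,"wz":0},{"dx":0,"dy":0,"dz":0,"wx":0,"wy":0,"wz":0},{"dx":0,"dy":0,"dz":0,"wx":0,"wy":0,"wz":0},{"dx":0,"dy":0,"dz":0,"wx":0,"wy":0,"wz":0},{"dx":0,"dy":0,"dz":0,"wx":0,"wy":0,"wz":0}]}}

```text
time_s: 38.15
eef_pos: [417.5, -14.8, 128.7]
ee_rot: [-0.087, 0.058, 0.994, 0.005]
force: [-0.8, 0.3, -1.5]
grip_width: 0.343
grip_force: 59.8
```

Request:
{"op": "step_arm", "data": {"increments": [{"dx":0,"dy":0,"dz":0,"wx":0,"wy":0,"wz":0},{"dx":0,"dy":0,"dz":0,"wx":0,"wy":0,"wz":0},{"dx":0,"dy":0,"dz":0,"wx":0,"wy":0,"wz":0},{"dx":0,"dy":0,"dz":0,"wx":0,"wy":0,"wz":0},{"dx":0,"dy":0,"dz":0,"wx":0,"wy":0,"wz":0}]}}

```text
time_s: 38.65
eef_pos: [417.5, -14.8, 128.8]
ee_rot: [-0.087, 0.058, 0.994, 0.005]
force: [1.1, 0.6, -2.1]
grip_width: 0.336
grip_force: 59.8
```

Request:
{"op": "step_arm", "data": {"increments": [{"dx":0,"dy":0,"dz":0,"wx":0,"wy":0,"wz":0},{"dx":0,"dy":0,"dz":0,"wx":0,"wy":0,"wz":0},{"dx":0,"dy":0,"dz":0,"wx":0,"wy":0,"wz":0},{"dx":0,"dy":0,"dz":0,"wx":0,"wy":0,"wz":0},{"dx":0,"dy":0,"dz":0,"wx":0,"wy":0,"wz":0}]}}

```text
time_s: 39.15
eef_pos: [417.5, -14.8, 128.8]
ee_rot: [-0.087, 0.058, 0.994, 0.005]
force: [0.3, -0.4, -1.5]
grip_width: 0.337
grip_force: 59.8
```

Request:
{"op": "step_arm", "data": {"increments": [{"dx":0,"dy":0,"dz":0,"wx":0,"wy":0,"wz":0},{"dx":0,"dy":0,"dz":0,"wx":0,"wy":0,"wz":0},{"dx":0,"dy":0,"dz":0,"wx":0,"wy":0,"wz":0},{"dx":0,"dy":0,"dz":0,"wx":0,"wy":0,"wz":0},{"dx":0,"dy":0,"dz":0,"wx":0,"wy":0,"wz":0}]}}

```text
time_s: 39.65
eef_pos: [417.5, -14.7, 128.8]
ee_rot: [-0.087, 0.058, 0.994, 0.005]
force: [-0.1, 0.4, -1.6]
grip_width: 0.341
grip_force: 59.8
```

```bash
python3 -c "
from aim2 import *
rel(C)
"
```

```text
TCP [ 513.6 -277.4   95.6] now [417.5 -14.7 128.8] [-0.12621943  0.42274042 -1.61164061] 0.341 39.65
d current axes [-5.2  -9.98  0.43] w [-0.   -3.33 -1.12] ZYX [-1.17 -3.32  0.21]
d in level axes of target yaw [ -3.85 -10.51   1.33]
```

Request:
{"op": "step_arm", "data": {"increments": [{"dx":0,"dy":0,"dz":0,"wx":0,"wy":-0.85,"wz":0},{"dx":0,"dy":0,"dz":0,"wx":0,"wy":-0.82,"wz":0},{"dx":0,"dy":-0.5,"dz":0,"wx":0,"wy":0,"wz":-0.6},{"dx":0,"dy":-0.5,"dz":0,"wx":0,"wy":0,"wz":-0.52},{"dx":0,"dy":-0.95,"dz":0,"wx":0,"wy":0,"wz":0}]}}

```text
time_s: 40.15
eef_pos: [415.1, -63.2, 128.8]
ee_rot: [-0.0, -0.002, 1.0, 0.0]
force: [0.1, -1.2, -0.8]
grip_width: 0.337
grip_force: 59.8
```

Request:
{"op": "step_arm", "data": {"increments": [{"dx":0,"dy":-0.95,"dz":0,"wx":0,"wy":0,"wz":0},{"dx":0,"dy":-0.95,"dz":0,"wx":0,"wy":0,"wz":0},{"dx":0,"dy":-0.95,"dz":0,"wx":0,"wy":0,"wz":0},{"dx":0,"dy":-0.95,"dz":0,"wx":0,"wy":0,"wz":0},{"dx":0,"dy":-0.95,"dz":0,"wx":0,"wy":0,"wz":0}]}}

```text
time_s: 40.65
eef_pos: [415.2, -183.1, 128.8]
ee_rot: [-0.0, -0.0, 1.0, 0.0]
force: [-0.1, 0.5, -2.2]
grip_width: 0.341
grip_force: 59.8
```

Request:
{"op": "step_arm", "data": {"increments": [{"dx":-0.6,"dy":-0.95,"dz":0,"wx":0,"wy":0,"wz":0},{"dx":-0.6,"dy":-0.95,"dz":0,"wx":0,"wy":0,"wz":0},{"dx":-0.6,"dy":-0.95,"dz":0,"wx":0,"wy":0,"wz":0},{"dx":-0.6,"dy":-0.96,"dz":0.3,"wx":0,"wy":0,"wz":0},{"dx":-0.6,"dy":0,"dz":0.5,"wx":0,"wy":0,"wz":0}]}}

```text
time_s: 41.15
eef_pos: [491.1, -280.2, 108.9]
ee_rot: [0.001, 0.001, 1.0, -0.001]
force: [-0.8, 0.6, -1.3]
grip_width: 0.335
grip_force: 59.9
```

Request:
{"op": "step_arm", "data": {"increments": [{"dx":0,"dy":0,"dz":0,"wx":0,"wy":-0.6,"wz":0},{"dx":0,"dy":0,"dz":0,"wx":0,"wy":-0.6,"wz":0},{"dx":0,"dy":0,"dz":0,"wx":0,"wy":-0.47,"wz":0},{"dx":0,"dy":0,"dz":0,"wx":0,"wy":0,"wz":0},{"dx":0,"dy":0,"dz":0,"wx":0,"wy":0,"wz":0}]}}

```text
time_s: 41.65
eef_pos: [490.3, -277.5, 108.8]
ee_rot: [0.087, -0.0, 0.996, 0.0]
force: [-0.5, 0.3, -1.4]
grip_width: 0.34
grip_force: 59.9
```

```bash
python3 -c "
from aim2 import *
rel(C)
for n in ['side','scene']:
  c=cap(n,n+'25.png')
  for l in ['scanner','scanner_eye','card_label']: print(n,l,lm(n,c,l,.3))
p,R,s=tool(); print('eye pred',(p+R@EYE).round(1))
"
```

```text
TCP [ 513.6 -277.4   95.6] now [ 490.3 -277.5  108.8] [-0.52703896  0.28100653 -1.43330419] 0.34 41.65
d current axes [-0.83  0.    0.68] w [ 0.   -0.01 -0.  ] ZYX [-0.   -0.01  0.  ]
d in level axes of target yaw [-0.93  0.    0.53]
side scanner [(0.85, [491.5, -276.7, 83.3])]
side scanner_eye [(0.84, [561.3, -281.5, 105.7])]
side card_label [(0.59, [648.5, -279.8, 47.9]), (0.55, [441.8, 276.1, 1.9])]
scene scanner [(0.88, [497.7, -274.0, 79.0])]
scene scanner_eye [(0.71, [565.2, -274.6, 102.9])]
scene card_label [(0.91, [645.8, -278.2, 55.3]), (0.68, [584.7, -77.8, 38.7]), (0.4, [598.6, -1.9, 40.4])]
eye pred [ 564.7 -277.3  105.3]
```

Request:
{"op": "step_arm", "data": {"increments": [{"dx":-0.42,"dy":0,"dz":0.34,"wx":0,"wy":0,"wz":0},{"dx":-0.41,"dy":-0.01,"dz":0.34,"wx":0,"wy":0,"wz":0},{"dx":0,"dy":0,"dz":0,"wx":0,"wy":0,"wz":0},{"dx":0,"dy":0,"dz":0,"wx":0,"wy":0,"wz":0},{"dx":0,"dy":0,"dz":0,"wx":0,"wy":0,"wz":0}]}}

```text
time_s: 42.55
eef_pos: [513.7, -277.6, 95.6]
ee_rot: [0.087, -0.0, 0.996, 0.0]
force: [-0.7, 0.9, -1.6]
grip_width: 0.337
grip_force: 59.9
```

```bash
python3 -c "
from aim2 import *
rel(C)
for n in ['side','scene']:
  c=cap(n,n+'26.png')
  for l in ['scanner_eye','card_label']: print(n,l,lm(n,c,l,.3))
p,R,s=tool(); print('eye pred',(p+R@EYE).round(1))
"
```

```text
TCP [ 513.6 -277.4   95.6] now [ 513.7 -277.6   95.6] [-0.71397963  0.8664755  -1.57517856] 0.337 42.55
d current axes [ 0.    0.01 -0.  ] w [0. 0. 0.] ZYX [0. 0. 0.]
d in level axes of target yaw [ 0.    0.01 -0.  ]
side scanner_eye [(0.71, [585.7, -281.7, 90.5])]
side card_label [(0.39, [663.4, -80.8, 43.7])]
scene scanner_eye [(0.66, [586.9, -277.8, 89.3])]
scene card_label [(0.56, [645.7, -275.2, 53.3])]
eye pred [ 587.9 -277.7   92.3]
```

Request:
{"op": "step_arm", "data": {"increments": [{"dx":0,"dy":0,"dz":0,"wx":0,"wy":0,"wz":0},{"dx":0,"dy":0,"dz":0,"wx":0,"wy":0,"wz":0},{"dx":0,"dy":0,"dz":0,"wx":0,"wy":0,"wz":0},{"dx":0,"dy":0,"dz":0,"wx":0,"wy":0,"wz":0},{"dx":0,"dy":0,"dz":0,"wx":0,"wy":0,"wz":0}]}}

```text
time_s: 43.35
eef_pos: [513.8, -277.6, 95.6]
ee_rot: [0.087, -0.0, 0.996, 0.0]
force: [0.3, -0.2, -2.2]
grip_width: 0.339
grip_force: 59.9
```

Request:
{"op": "step_arm", "data": {"increments": [{"dx":0,"dy":0,"dz":0,"wx":0,"wy":0,"wz":0},{"dx":0,"dy":0,"dz":0,"wx":0,"wy":0,"wz":0},{"dx":0,"dy":0,"dz":0,"wx":0,"wy":0,"wz":0},{"dx":0,"dy":0,"dz":0,"wx":0,"wy":0,"wz":0},{"dx":0,"dy":0,"dz":0,"wx":0,"wy":0,"wz":0}]}}

```text
time_s: 43.85
eef_pos: [513.8, -277.6, 95.6]
ee_rot: [0.087, -0.0, 0.996, 0.0]
force: [-0.4, -0.1, -1.6]
grip_width: 0.34
grip_force: 59.9
```

Request:
{"op": "step_arm", "data": {"increments": [{"dx":0,"dy":0,"dz":0,"wx":0,"wy":0,"wz":0},{"dx":0,"dy":0,"dz":0,"wx":0,"wy":0,"wz":0},{"dx":0,"dy":0,"dz":0,"wx":0,"wy":0,"wz":0},{"dx":0,"dy":0,"dz":0,"wx":0,"wy":0,"wz":0},{"dx":0,"dy":0,"dz":0,"wx":0,"wy":0,"wz":0}]}}

```text
time_s: 44.35
eef_pos: [513.8, -277.6, 95.6]
ee_rot: [0.087, -0.0, 0.996, 0.0]
force: [-0.7, 0.5, -3.0]
grip_width: 0.34
grip_force: 59.9
```

Request:
{"op": "step_arm", "data": {"increments": [{"dx":0,"dy":0,"dz":0,"wx":0,"wy":0,"wz":0},{"dx":0,"dy":0,"dz":0,"wx":0,"wy":0,"wz":0},{"dx":0,"dy":0,"dz":0,"wx":0,"wy":0,"wz":0},{"dx":0,"dy":0,"dz":0,"wx":0,"wy":0,"wz":0},{"dx":0,"dy":0,"dz":0,"wx":0,"wy":0,"wz":0}]}}

```text
time_s: 44.85
eef_pos: [513.8, -277.6, 95.6]
ee_rot: [0.087, -0.0, 0.996, 0.0]
force: [-0.2, -0.3, -2.3]
grip_width: 0.341
grip_force: 59.9
```

Request:
{"op": "step_arm", "data": {"increments": [{"dx":0,"dy":0,"dz":0,"wx":0,"wy":0,"wz":0},{"dx":0,"dy":0,"dz":0,"wx":0,"wy":0,"wz":0},{"dx":0,"dy":0,"dz":0,"wx":0,"wy":0,"wz":0},{"dx":0,"dy":0,"dz":0,"wx":0,"wy":0,"wz":0},{"dx":0,"dy":0,"dz":0,"wx":0,"wy":0,"wz":0}]}}

```text
time_s: 45.35
eef_pos: [513.8, -277.6, 95.6]
ee_rot: [0.087, -0.0, 0.996, 0.0]
force: [0.1, -0.2, -1.9]
grip_width: 0.338
grip_force: 59.9
```

Both labels held steady for over 2 s. Now I'll return the scanner to its mat.

Request:
{"op": "step_arm", "data": {"increments": [{"dx":0.5,"dy":0,"dz":-0.5,"wx":0,"wy":0,"wz":0},{"dx":0,"dy":0,"dz":0,"wx":0,"wy":0.85,"wz":0},{"dx":0,"dy":0,"dz":0,"wx":0,"wy":0.82,"wz":0},{"dx":0.8,"dy":0.1,"dz":0,"wx":0,"wy":0,"wz":0},{"dx":0.8,"dy":0.06,"dz":0,"wx":0,"wy":0,"wz":0}]}}

```text
time_s: 45.85
eef_pos: [459.2, -273.3, 105.5]
ee_rot: [-0.0, -0.001, 1.0, 0.0]
force: [0.3, -0.4, -1.6]
grip_width: 0.339
grip_force: 59.9
```

Request:
{"op": "step_arm", "data": {"increments": [{"dx":0.7,"dy":0,"dz":0.5,"wx":0,"wy":0,"wz":0},{"dx":0,"dy":0,"dz":0.5,"wx":0,"wy":0,"wz":0},{"dx":0,"dy":0,"dz":0,"wx":0,"wy":0,"wz":0},{"dx":0,"dy":0,"dz":0,"wx":0,"wy":0,"wz":0}]}}

```text
time_s: 46.25
eef_pos: [442.5, -273.8, 80.8]
ee_rot: [0.0, -0.0, 1.0, -0.0]
force: [-0.4, -0.4, -0.9]
grip_width: 0.338
grip_force: 59.9
```

```bash
python3 -c "
from aim2 import *
p,R,s=tool(); go([443,-273.5,35.5],yawR(np.pi)); print(p,R.round(3))
"
```

```text
d(units, current tool axes) [-0.02  0.01  1.81] w [-0.  0.  0.]
[ 442.48971116 -273.81277621   80.75383443] [[-1. -0.  0.]
 [-0.  1. -0.]
 [-0. -0. -1.]]
```

Request:
{"op": "step_arm", "data": {"increments": [{"dx":0,"dy":0,"dz":0.6,"wx":0,"wy":0,"wz":0},{"dx":0,"dy":0,"dz":0.6,"wx":0,"wy":0,"wz":0},{"dx":0,"dy":0,"dz":0.4,"wx":0,"wy":0,"wz":0},{"dx":0,"dy":0,"dz":0.2,"wx":0,"wy":0,"wz":0},{"dx":0,"dy":0,"dz":0,"wx":0,"wy":0,"wz":0}]}}

```text
time_s: 46.75
eef_pos: [442.0, -273.6, 35.5]
ee_rot: [-0.0, -0.0, 1.0, 0.0]
force: [0.2, -0.0, -1.5]
grip_width: 0.337
grip_force: 59.9
```

Request:
{"op": "step_arm", "data": {"increments": [{"dx":0,"dy":0,"dz":0,"wx":0,"wy":0,"wz":0}]}}

```text
time_s: 46.85
eef_pos: [442.2, -273.9, 36.3]
ee_rot: [0.0, -0.0, 1.0, -0.0]
force: [-0.1, -0.7, -1.2]
grip_width: 0.342
grip_force: 59.9
```

Request:
{"op": "step_arm", "data": {"increments": [{"dx":0,"dy":0,"dz":0.1,"wx":0,"wy":0,"wz":0},{"dx":0,"dy":0,"dz":0,"wx":0,"wy":0,"wz":0},{"dx":0,"dy":0,"dz":0,"wx":0,"wy":0,"wz":0}]}}

```text
time_s: 47.15
eef_pos: [442.2, -274.0, 33.8]
ee_rot: [0.001, -0.0, 1.0, -0.001]
force: [2.0, -0.1, 2.1]
grip_width: 0.334
grip_force: 60.2
```

Request:
{"op": "step_arm", "data": {"increments": [{"dx":0,"dy":0,"dz":0,"wx":0,"wy":0,"wz":0},{"dx":0,"dy":0,"dz":0,"wx":0,"wy":0,"wz":0},{"dx":0,"dy":0,"dz":0,"wx":0,"wy":0,"wz":0},{"dx":0,"dy":0,"dz":0,"wx":0,"wy":0,"wz":0},{"dx":0,"dy":0,"dz":-0.5,"wx":0,"wy":0,"wz":0}], "fingers": 85}}

```text
time_s: 47.65
eef_pos: [441.1, -273.0, 45.0]
ee_rot: [-0.001, -0.0, 1.0, 0.001]
force: [-0.6, -0.2, 0.2]
grip_width: 0.996
grip_force: 0.0
```

Request:
{"op": "step_arm", "data": {"increments": [{"dx":0,"dy":0,"dz":-1,"wx":0,"wy":0,"wz":0},{"dx":0,"dy":0,"dz":-1,"wx":0,"wy":0,"wz":0},{"dx":0,"dy":0,"dz":-1,"wx":0,"wy":0,"wz":0},{"dx":0,"dy":0,"dz":-1,"wx":0,"wy":0,"wz":0},{"dx":0,"dy":0,"dz":-1,"wx":0,"wy":0,"wz":0}]}}

```text
time_s: 48.15
eef_pos: [441.7, -273.5, 172.8]
ee_rot: [0.0, -0.0, 1.0, -0.0]
force: [0.2, -0.0, -0.1]
grip_width: 0.994
grip_force: 0.0
```

Request:
{"op": "step_arm", "data": {"increments": [{"dx":0.5,"dy":0.5,"dz":-1,"wx":0,"wy":0,"wz":0},{"dx":0.5,"dy":1,"dz":0,"wx":0,"wy":0,"wz":0},{"dx":0.5,"dy":1,"dz":0,"wx":0,"wy":0,"wz":0},{"dx":0,"dy":0,"dz":0,"wx":0,"wy":0,"wz":0},{"dx":0,"dy":0,"dz":0,"wx":0,"wy":0,"wz":0}]}}

```text
time_s: 48.65
eef_pos: [404.4, -211.2, 196.7]
ee_rot: [0.001, -0.0, 1.0, -0.001]
force: [0.0, -0.3, 1.0]
grip_width: 0.996
grip_force: 0.0
```

```bash
python3 -c "
from h import *
s=ctrl.sense(); print(s['eef_pos'],s['force'],s['time_s'])
for n in ['scene','side']:
  c=cap(n,n+'30.png')
  for l in ['switch_tip','pot0','scanner','scanner_eye','scanner_mat','dishes','sprayer','beaker']: print(n,l,lm(n,c,l,.4))
"
```

```text
[ 404.44182342 -211.18635548  196.69782416] [ 0.01407475 -0.34732212  1.02682459] 48.65
scene switch_tip [(0.53, [676.9, 71.7, 123.2])]
scene pot0 [(0.91, [657.6, -82.1, 41.5]), (0.9, [285.1, 236.0, -0.9]), (0.87, [596.0, 3.2, 41.0]), (0.81, [670.8, -6.0, 43.5]), (0.8, [406.1, 109.4, 2.7])]
scene scanner [(0.73, [443.3, -270.7, 5.4]), (0.7, [645.0, -276.4, 53.9])]
scene scanner_eye []
scene scanner_mat [(0.74, [444.7, -279.7, -2.2])]
scene dishes [(0.85, [635.0, 267.8, 1.9])]
scene sprayer [(0.67, [789.1, -173.5, -1.9])]
scene beaker [(0.62, [789.9, 91.1, 2.7]), (0.62, [644.9, -277.4, 55.0])]
side switch_tip [(0.55, [673.6, 79.2, 124.3]), (0.53, [667.5, -9.1, 43.9])]
side pot0 [(0.72, [668.3, -11.4, 41.0]), (0.64, [657.1, -79.0, 43.7]), (0.63, [283.1, 236.3, 1.4]), (0.62, [593.0, 2.0, 45.4])]
side scanner [(0.6, [437.7, -270.5, 7.4]), (0.49, [528.6, -24.0, 45.2])]
side scanner_eye []
side scanner_mat [(0.78, [445.8, -271.3, 2.1]), (0.59, [525.9, -26.7, 45.0])]
side dishes [(0.94, [637.6, 269.8, 1.0]), (0.7, [665.8, -8.7, 43.7])]
side sprayer [(0.62, [793.6, -168.2, 1.2])]
side beaker [(0.78, [789.9, 91.2, -0.4])]
```

View pics/side30.png

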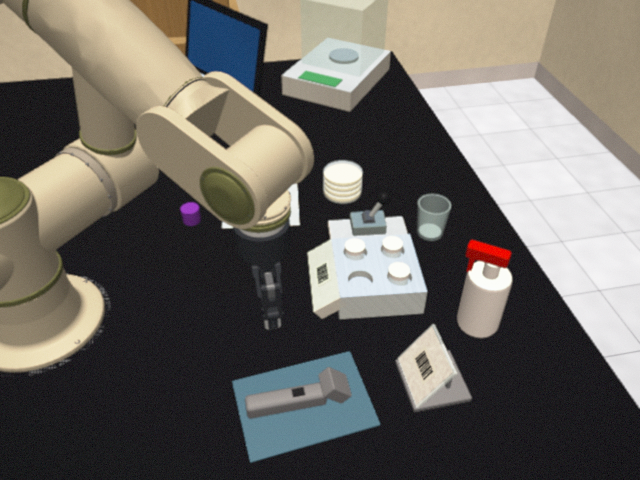

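The scanner lies flat mid-mat at (298,395). The three pots are seated at (355,247), (392,244) and (399,271), the lever is on at (383,198), and the dishes, sprayer and beaker have not moved.

```bash
python3 -c "
from rig import finish_job; print(finish_job())"
```

```text
the job is handed in; nothing more can be done
None
```

I handed the job in at about 49 s: all three white pots present are seated with the warmer switched off and then back on, both labels were scanned with holds of over 2 s, the scanner is back flat mid-mat, and the dishes, sprayer and beaker did not move; `finish_job()` returned no verdict, so the result is unconfirmed.

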